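# Hang the drain-cutter caddy on the wall cleat

### The job

Lift the metal caddy by its bar handle, lean its top about 15 degrees towards the upright board, bring its angled rear strip over the cleat and against the board like that, then swing it upright and press it gently down, centred on the cleat, until it is fully home and the spring latch has snapped out over the strip. Find the cleat's height by eye or feel, and never force or drop the caddy. Leave the other things alone and let go at the end.

Things in the scene. Friction and masses are not known exactly. Their poses are not given: they have to be found in the camera images.
- board: Upright plywood board fixed on the bench, 300 mm wide, 230 mm high, 18 mm thick. Origin: on its front face, mid-width, at bench height; x points into the board (the face looks along -x), y along it, z up. On it an aluminium cleat, 200 mm wide, centred at y = 0, its crest anywhere from 135 to 165 mm above the bench, fixed during a run: this height is NOT in the given pose.
- board_top (a point): Middle of the upper edge of the board's face, 230 mm above the bench; axes as the board's. The cleat below it: a 30 mm high, 12 mm thick bar with a 3 mm lip on top leaning out (9 mm over 16 mm of height) to a crest, inner edge 16 mm and outer edge 19 mm off the face. Lip and face form an open groove 16 mm deep, 16 mm wide at the crest, 7 mm at its floor.
- latch (a joint): Spring latch, dark steel, 40 mm wide, at y = 0: 0 = fully out (6 mm off the face), up to 0.009 m = pushed into the board. Flat underside 9.5 mm above the crest; its top slopes from the face (27 mm above the crest) out to the nose (13 mm above). Spring 12 N plus 0.6 N/mm. The strip pushes it in on the way down, which takes more than the caddy's weight; it snaps out over the strip when home.
- caddy_handle (a point): Centre of the caddy's handle: a level black bar 14 mm thick (along x), 22 mm high, 134 mm long (along y), 167 mm above the underside, on two thin uprights at its ends, free space below and beside it. x points to the caddy's rear (strip side), z up. The caddy stands upright on the bench at the start.
- caddy: Loose aluminium cutter caddy, 0.36 to 0.54 kg, 140 mm wide (y), centre of mass within 15 mm of below the handle. Origin on its underside, below the handle; x to its rear. Open tray 35 mm high in front (to x = -38 mm), back plate 110 mm high (rear face x = 29 mm), rear strip along the plate's top.
- caddy_strip (a point): Mid-length of the strip's upper rear edge, 50.5 mm behind (+x) and 57 mm below the handle's centre; axes as the caddy's. The strip is 140 mm long, 24 mm high, flat on top, rear face upright, front face slanting down and back as the cleat's lip does. Fully home this point is 8 mm above the crest and 1 to 3 mm off the board's face. Smooth: friction about 0.2.
- caddy_tip (a point): Middle of the strip's lower tip (4 mm thick along x), 24 mm below the strip's upper edge and 48.5 mm behind the handle's axis. Fully home it stands on the groove's floor, 16 mm below the crest.
- caddy_foot (a point): Middle of the rear face of the spacer on the caddy's foot (12 mm high), 51.7 mm behind the handle's axis, 6 mm above the underside. It rests on the board when the caddy hangs upright; the underside is then 102 mm below the crest.
- jug: Bystander: clear bottle, 72 mm across, 170 mm high; origin under its centre.
- grease_can: Bystander: plain can, 74 mm across, 75 mm high; origin under its centre.
- drain_cap: Bystander: round brass drain cap, 104 mm across, 25 mm high; origin under its centre.
- book: Bystander: lying book, 150 by 210 by 32 mm; origin under its centre.
There are look-alikes about, which are no part of the job. Of the things that look like the caddy, the largest one is meant.

How it is judged:
On the way:
1. the caddy, off the bench and leaning its top to the board by at least 6 degrees, has its strip over the cleat and touching the cleat, latch or board (angle between caddy's own z axis and vertical between 0.105 and 0.7 rad and contact force between caddy and board above 0.5 N and x of caddy_strip in the frame of board above -0.015 m and z of caddy_strip in the frame of board above 0.13 m and x of caddy_foot in the frame of board below -0.01 m), for 0.05 s.
At the end, for the whole second after the job is handed in: The caddy hangs on the cleat clear of the bench, upright and square to the board within 4 degrees, its strip's rear edge within 4.5 mm of the board, within 25 mm of the cleat's middle, the latch out (within 1.5 mm) above the strip, at rest and released (angle between caddy's own z axis and vertical below 0.07 rad and x of caddy_strip in the frame of board above -0.0045 m and value of joint latch below 0.0015 m and y of caddy_strip in the frame of board between -0.025 and 0.025 m and height (world z) of caddy above 0.02 m and angle between the x axis of caddy and the x axis of board, either way round below 0.07 rad and contact force between caddy and board above 0.5 N and linear speed of caddy below 0.02 m/s); the robot touches nothing.
It fails at once if the caddy is forced against the board, cleat or latch with more than 60 N (contact force between caddy and board above 60 N).
It fails at once if the caddy is dropped (moves faster than 0.3 m/s with no finger on it) (contact force between the fingers and caddy below 0.2 N and linear speed of caddy above 0.3 m/s).
It fails at once if one of the other things (bottle, can, drain cap, book) is disturbed (moved more than 30 mm) (distance of any of jug, grease_can, drain_cap, book from where it was at the start of the episode above 0.03 m).
It also fails if it takes over 61 s, if anything falls off the work surface, if the arm or the gripper's body presses on something with over 40 N, if the wrist force passes 120 N, or if a joint passes its speed limit or range.

### The arm

A 6-joint arm with a two-finger parallel gripper is mounted at the origin on the work surface. World frame = base frame: x ahead of the robot, y to its left, z up, the work surface at z = 0. Lengths are in m, angles in rad, forces in N, time in s.
With the tool pointing down it reaches from about 0.375 to 0.925 m from the base axis. Payload 5.7 kg.
Tool frame: the origin (TCP) lies at the very end of the fingers, on their centre line; the grasp point (between the pads) lies 19 mm behind it; z points along the fingers, y is the direction in which the jaws open and shut (so a half turn about z gives the same grasp; the last joint's range is limited). The gripper opens to 88 mm and grips with 3 to 60 N. Pads are 20 mm wide; open, the fingers measure 115 mm over their backs; the gripper's body (75 mm by 178 mm) begins 61 mm behind the grasp point.
Start: joints at [1.047, 0.359, 1.51, -0, 1.272, -0.115], TCP at [0.238, 0.551, 0.191] pointing down, gripper open.
Joint ranges: [-2.97, 2.97], [-1.01, 2.36], [0.21, 2.38], [-0.96, 4.11], [0.2, 2.71], [-2.98, 2.98]. Speed limits (rad/s): [2.39, 2.39, 3.14, 3.14, 3.14, 3.14].

### API

Orientations are given as a unit quaternion [w, x, y, z].
In Python, from plant import arm gives the robot as it stands. The module is installed in compiled form; this text tells all that it offers.
- The arm moves only by the tool arm_command, never from a script. Its argument "plan" is a list of rows, each an object of numbers: "grip": the closure, from -1 (fully open) to 1 (shut), so that 0 is half open; "dx", "dy", "dz": the shift along the tool's x, y, z in m; "rx", "ry", "rz": the turn, a rotation vector about the tool's x, y, z in degrees. A call has exactly 8 rows; each row is the pose to reach, as a shift and turn from the pose commanded when the call began, along the tool's axes at that moment; what a row does not reach only later rows make up. A row lasts 1/10 s, in which the tool goes at most 50 mm and 8.59 degrees, less where a joint would pass 70% of its speed; a pose out of reach is approached as far as the arm can. A call with a gripper value outside its range is refused whole. The fingers move at their own pace and stop on an object; the grip force is fixed at half the most. Time passes only in rows, so rows that repeat a pose let the fingers close, or fill a call up. It gives the time, the measured TCP pose, the force and the opening at its end, in the units of the state.
- arm.get_obs(): the state, without advancing time (a new reading comes with each control period).
- arm.camera(name): name is "scene" or "top"; returns a dict with "color" (480x640x3 uint8, blue, green, red), "range_z" (480x640 float32, m along the optical axis (not along the pixel's ray), 0 where there is no reading), "fx", "fy", "cx", "cy" (pixels), "rvec" (rotation vector, rad) and "tvec" (3), from world to camera coordinates, as OpenCV has them. Camera axes: x right, y down, z forward; pixel columns grow to the right and rows downward; lengths in m; the calibration is good to about 2 mm. A picture is of the moment at which its call begins.
- arm.job_done(): hands the job in, once; it reports no verdict.
The state is a dict: "time": time; "joints": joint angles; "qd": joint speeds; "joint_torque": joint torques, N m; "position": TCP position; "tool_rot": TCP orientation; "wrist_force": force on the tool from outside, world axes, zero at the start; "torque": the same for the moment, N m; "gripper_width": finger opening in m.
Only numpy, scipy, OpenCV 4.12 (cv2) and the standard library are available. Lean on these libraries where they do the work, as an engineer would, in place of code of your own. Each camera call takes 0.05 s, during which the arm holds its last target.

## Working session

There is one attempt and no reset: what is moved stays moved. The work goes in short steps, Python scripts to look and compute and a tool call to move; the robot and the scene stay as the last step left them, time stands still between calls to the robot, and variables do not carry over. Pictures are saved under pics/ and viewed, and the job is handed in when it is done.

Besides the shell and the picture viewer there is one more tool, called after "Request:" by a JSON object that holds its "op" and its "data", one argument or row to a line. arm_command: Moves the arm, as the interface text tells. Its arguments: {"type":"object","properties":{"plan":{"type":"array","items":{"type":"object","properties":{"grip":{"type":"number"},"dx":{"type":"number"},"dy":{"type":"number"},"dz":{"type":"number"},"rx":{"type":"number"},"ry":{"type":"number"},"rz":{"type":"number"}}}}},"required":["plan"]}

```bash
mkdir -p pics
python3 - <<'E'
from plant import arm
import cv2,numpy as np,pickle
o=arm.get_obs();print(o)
for n in("scene","top"):
    c=arm.camera(n);cv2.imwrite(f"pics/{n}0.png",c["color"]);pickle.dump(c,open(f"{n}0.pkl","wb"))
    R=cv2.Rodrigues(np.array(c["rvec"]))[0];print(n,c["fx"],c["cx"],c["cy"],-R.T@np.array(c["tvec"]).ravel(),R[2])
E
```

```text
{'time': 0.0, 'joints': array([ 1.04692753e+00,  3.59509376e-01,  1.51140117e+00,  2.04538409e-05,
        1.27252222e+00, -1.15093453e-01]), 'qd': array([-1.04063668e-03, -1.25080162e-03,  2.28840751e-05,  7.94490168e-04,
        3.43035819e-04,  7.24126475e-04]), 'joint_torque': array([ 8.44044607e-04, -5.15381348e+01, -2.70725030e+01,  6.79016020e-02,
        3.48104176e-02, -1.50722540e-04]), 'position': array([0.23811451, 0.5499211 , 0.19041896]), 'tool_rot': array([-2.98244124e-04,  2.02970479e-01,  9.79184425e-01, -8.70431684e-04]), 'wrist_force': array([ 1.27259181, -0.63874705,  0.29890379]), 'torque': array([-0.04263469,  0.02185933,  0.02592286]), 'gripper_width': 0.08790575829291823}
scene 553.7659948597832 320.33058991623193 236.89616433816593 [ 1.0829515  -0.25613612  1.16649253] [-0.43021399  0.24355166 -0.8692517 ]
top 467.9349954480259 330.15255359410827 239.2819733460378 [0.41571405 0.03392829 1.25509584] [ 0.1323337  -0.00424586 -0.99119613]
```

View pics/scene0.png

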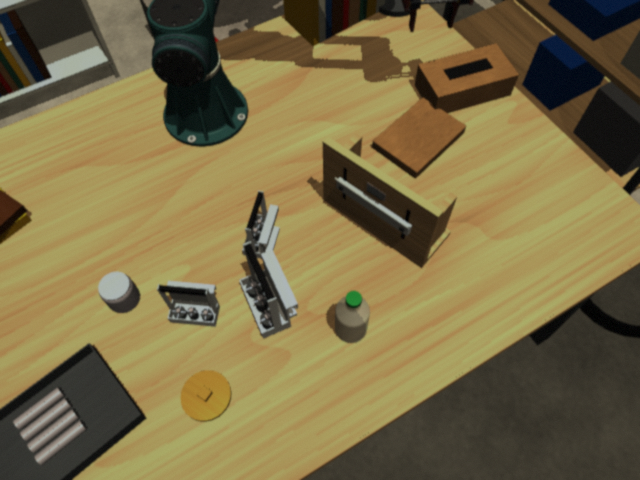

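View pics/top0.png

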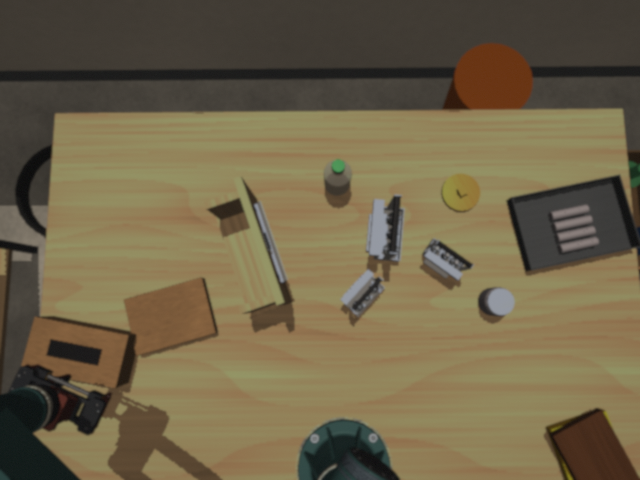

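Three things look like the caddy. In the scene view they are A (265,290), B (262,222) and C (192,302); in the top view they are A (385,230), B (362,295) and C (447,260). A looks largest, so I'll check it in a close crop and measure it.

```bash
cat > h.py <<'E'
import pickle,cv2,numpy as np
def load(f): return pickle.load(open(f,"rb"))
def Rt(c): return cv2.Rodrigues(np.array(c["rvec"]))[0],np.array(c["tvec"]).ravel()
def cloud(c):
    R,t=Rt(c);z=c["range_z"].astype(float)
    v,u=np.mgrid[0:480,0:640]
    P=np.stack([(u-c["cx"])/c["fx"]*z,(v-c["cy"])/c["fy"]*z,z],-1)
    W=(P-t)@R; W[z<=0]=np.nan; return W
def plane(c,u,v,h):
    R,t=Rt(c);d=np.array([(u-c["cx"])/c["fx"],(v-c["cy"])/c["fy"],1])@R;o=-R.T@t
    return o+d*(h-o[2])/d[2]
def proj(c,P):
    R,t=Rt(c);q=np.atleast_2d(P)@R.T+t
    return np.stack([q[:,0]/q[:,2]*c["fx"]+c["cx"],q[:,1]/q[:,2]*c["fy"]+c["cy"]],1)
E
python3 - <<'E'
from h import *
s=load("scene0.pkl");t=load("top0.pkl")
a=cv2.resize(s["color"][180:340,150:350],None,fx=4,fy=3.7,interpolation=cv2.INTER_CUBIC)
cv2.imwrite("pics/cropA.png",a[:600])
a=cv2.resize(t["color"][160:320,200:413],None,fx=3.7,fy=3.7,interpolation=cv2.INTER_CUBIC)
cv2.imwrite("pics/cropB.png",a[:600])
a=cv2.resize(s["color"][130:270,310:470],None,fx=4.2,fy=4.2,interpolation=cv2.INTER_CUBIC)
cv2.imwrite("pics/cropC.png",a[:600])
for n,c in(("s",s),("t",t)):
    W=cloud(c)
    for nm,(u0,u1,v0,v1) in dict(s=dict(A=(240,300,240,335),B=(243,282,190,240),C=(155,222,275,330)),t=dict(A=(362,408,190,268),B=(338,386,268,320),C=(418,475,235,290)))[n].items():
        w=W[v0:v1,u0:u1].reshape(-1,3);w=w[w[:,2]>.015]
        print(n,nm,len(w),np.percentile(w,99.5,axis=0),np.percentile(w,.5,axis=0), cv2.minAreaRect((w[:,:2]*1000).astype(np.float32)))
E
```

```text
s A 2941 [ 0.66915175 -0.06282879  0.18098758] [ 0.44986537 -0.16486488  0.01571135] ((548.629638671875, -109.96095275878906), (91.3583755493164, 240.43016052246094), 82.37545013427734)
s B 969 [0.48536196 0.00398355 0.13549192] [ 0.38720568 -0.09521839  0.01552866] ((437.9671630859375, -51.841331481933594), (66.26792907714844, 107.88302612304688), 46.450477600097656)
s C 1672 [ 0.5791958  -0.21085183  0.13482484] [ 0.47512192 -0.32385239  0.0153246 ] ((524.630615234375, -267.6661071777344), (106.42634582519531, 68.42740631103516), 52.90739059448242)
t A 1497 [ 0.66664092 -0.06841941  0.18105876] [ 0.52335912 -0.16579475  0.0158195 ] ((595.6334838867188, -117.59871673583984), (89.80155181884766, 141.07098388671875), 83.25860595703125)
t B 715 [0.49251975 0.00077879 0.13604949] [ 0.38352451 -0.10877755  0.01617228] ((436.73358154296875, -53.566688537597656), (66.03321838378906, 103.3134994506836), 46.78916549682617)
t C 910 [ 0.57591799 -0.21145772  0.13583983] [ 0.4708597  -0.31761391  0.01580538] ((523.2649536132812, -268.5044250488281), (104.9875717163086, 66.17597961425781), 52.15345764160156)
```

View pics/cropA.png

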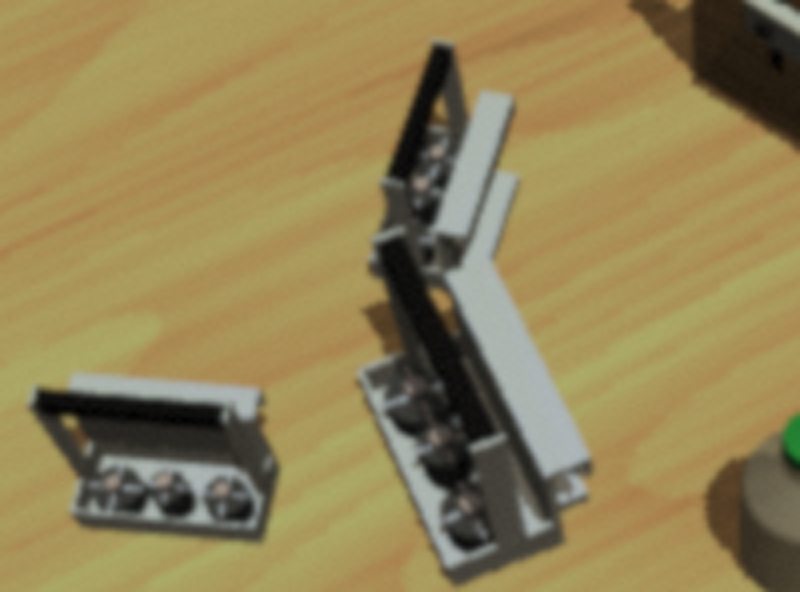

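View pics/cropB.png

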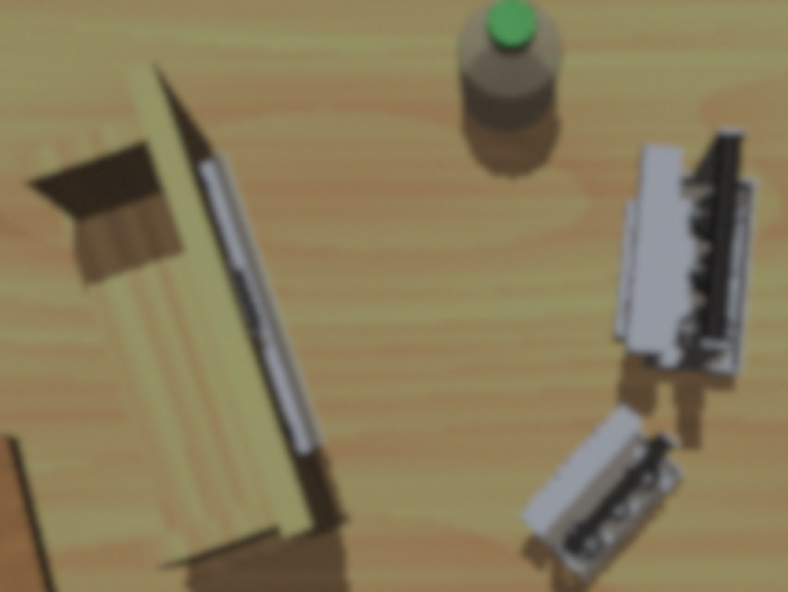

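View pics/cropC.png

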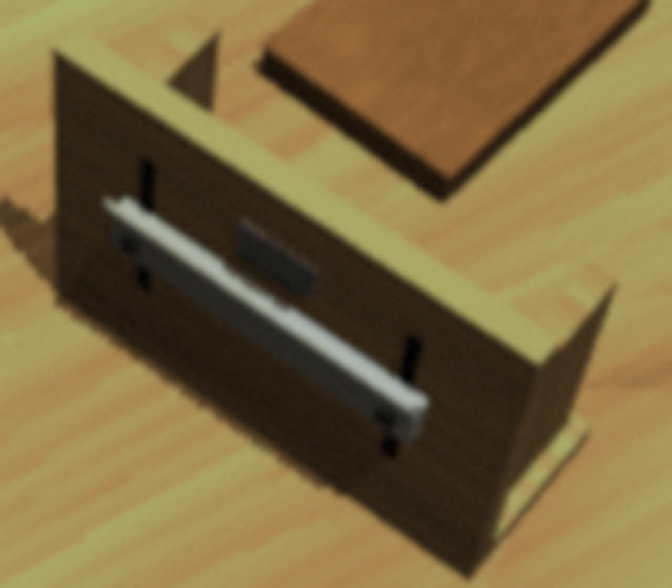

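The crops show A with a strip about 140 mm long and its top 180 mm up, while B and C are about 105 mm wide and 136 mm high. A is therefore the caddy, and its strip already faces the board. Next I'll measure the board, the cleat and the caddy's pose.

Run:
```python
from h import *
s=load("scene0.pkl");t=load("top0.pkl")
np.set_printoptions(precision=4,suppress=True)
# board top: points z 0.225..0.235
for n,c in(("s",s),("t",t)):
    W=cloud(c)
    reg={'s':(315,460,130,270),'t':(205,300,170,320)}[n]
    w=W[reg[2]:reg[3],reg[0]:reg[1]].reshape(-1,3)
    m=w[(w[:,2]>.215)&(w[:,2]<.245)]
    r=cv2.minAreaRect((m[:,:2]*1000).astype(np.float32));print(n,"boardtop",len(m),np.median(m[:,2]),r,cv2.boxPoints(r))
    # cluster of cleat via color: bright grey(low saturation)
    hsv=cv2.cvtColor(c["color"],cv2.COLOR_BGR2HSV)
    mk=np.zeros((480,640),bool);mk[reg[2]:reg[3],reg[0]:reg[1]]=True
    mk&=(hsv[...,1]<60)&(hsv[...,2]>90)
    g=W[mk];g=g[(g[:,2]>.1)&(g[:,2]<.2)]
    print(n,"cleat",mk.sum(),len(g),np.percentile(g[:,2],[1,10,25,50,75,90,99]),g.mean(0))
    r=cv2.minAreaRect((g[:,:2]*1000).astype(np.float32));print(r)
    # face fit scene
    if n=='s':
        f=w[(w[:,2]>.02)&(w[:,2]<.09)]
        l=cv2.fitLine((f[:,:2]).astype(np.float32),cv2.DIST_HUBER,0,.01,.01).ravel();print("faceline",len(f),l,np.degrees(np.arctan2(l[1],l[0])))
    # handle
    reg={'s':(240,300,240,335),'t':(362,408,190,268)}[n]
    w=W[reg[2]:reg[3],reg[0]:reg[1]].reshape(-1,3)
    h=w[(w[:,2]>.168)]
    r=cv2.minAreaRect((h[:,:2]*1000).astype(np.float32));l=cv2.fitLine(h[:,:2].astype(np.float32),cv2.DIST_HUBER,0,.01,.01).ravel()
    print(n,"handle",len(h),np.median(h[:,2]),r,l,np.degrees(np.arctan2(l[1],l[0])))
    p=w[(w[:,2]>.10)&(w[:,2]<.118)&(w[:,1]>-.13)]
    r=cv2.minAreaRect((p[:,:2]*1000).astype(np.float32));l=cv2.fitLine(p[:,:2].astype(np.float32),cv2.DIST_HUBER,0,.01,.01).ravel()
    print(n,"strip",len(p),np.median(p[:,2]),r,np.degrees(np.arctan2(l[1],l[0])))
```

```text
s boardtop 1551 0.22909422179997335 ((554.485595703125, 188.669921875), (301.21978759765625, 23.56220054626465), 18.820606231689453) [[408.1277 151.2334]
 [415.729  128.931 ]
 [700.8435 226.1064]
 [693.2422 248.4088]]
s cleat 463 461 [0.1375 0.1413 0.1426 0.1447 0.1563 0.1598 0.1625] [0.5634 0.1736 0.1476]
((554.2675170898438, 170.40248107910156), (213.72560119628906, 22.15654945373535), 18.952512741088867)
faceline 4175 [ 0.6185 -0.7857  0.4856  0.3118] -51.789932
s handle 484 0.17728316216370205 ((595.6741943359375, -122.68745422363281), (18.007780075073242, 141.93643188476562), 83.74555206298828) [ 0.9939 -0.1104  0.5993 -0.1235] -6.338672
s strip 825 0.10991077604483673 ((597.8855590820312, -101.7057113647461), (59.54317092895508, 143.09402465820312), 83.86695861816406) -6.3893404
t boardtop 1175 0.22928612537118614 ((554.287841796875, 188.3082275390625), (300.23724365234375, 18.50672721862793), 19.260717391967773) [[409.5194 147.5244]
 [415.6241 130.0536]
 [699.0563 229.092 ]
 [692.9515 246.5629]]
t cleat 634 629 [0.1387 0.1418 0.1437 0.1489 0.1558 0.1592 0.1729] [0.5591 0.1715 0.1501]
((560.7218627929688, 171.50088500976562), (201.65599060058594, 18.77227020263672), 19.329456329345703)
t handle 375 0.17695842334901912 ((594.8717651367188, -123.83699035644531), (17.265579223632812, 140.44508361816406), 83.68301391601562) [ 0.9939 -0.1099  0.5941 -0.1232] -6.3086686
t strip 626 0.10952576234619045 ((597.3135375976562, -100.32795715332031), (55.74596405029297, 141.3657684326172), 84.61530303955078) -5.791031
```

Run:
```python
from h import *
s=load("scene0.pkl");t=load("top0.pkl")
np.set_printoptions(precision=4,suppress=True,linewidth=150)
# board yaw & face from top edges
for n,c in(("s",s),("t",t)):
    W=cloud(c)
    reg={'s':(315,460,130,270),'t':(205,300,170,320)}[n]
    w=W[reg[2]:reg[3],reg[0]:reg[1]].reshape(-1,3)
    a=np.radians(19.15); ex=np.array([-np.sin(a),np.cos(a),0]);ey=np.array([-np.cos(a),-np.sin(a),0])
    C=np.array([.5545,.1884,0])-ex*.009  # face mid
    b=np.stack([(w-C)@ex,(w-C)@ey,w[:,2]],1)
    f=b[(abs(b[:,1])<.13)&(b[:,2]>.03)&(b[:,2]<.09)&(b[:,0]>-.02)&(b[:,0]<.015)]
    print(n,"face x med",len(f),np.median(f[:,0]) if len(f) else 0, np.polyfit(f[:,1],f[:,0],1) if len(f)>50 else 0)
    tp=b[(b[:,2]>.222)&(abs(b[:,1])<.14)];print("top x range",np.percentile(tp[:,0],[1,5,50,95,99]))
    e=b[(b[:,2]>.222)];print("top y",np.percentile(e[:,1],[.3,99.7]))
    for y0 in np.arange(-.09,.1,.03):
        q=b[(abs(b[:,1]-y0)<.015)&(b[:,0]<-.003)&(b[:,0]>-.03)&(b[:,2]>.11)&(b[:,2]<.19)]
        if len(q)==0: continue
        k=[(np.round(lo,3),int(((q[:,0]>=lo)&(q[:,0]<lo+.003)).sum()),np.round(np.percentile(q[(q[:,0]>=lo)&(q[:,0]<lo+.003)][:,2]*1000,[5,50,95]),0)) for lo in np.arange(-.024,-.003,.003) if ((q[:,0]>=lo)&(q[:,0]<lo+.003)).sum()>2]
        print(y0,*k)
```

```text
s face x med 1274 0.00132010079257219 [-0.0007  0.0013]
top x range [-0.0011  0.0001  0.0076  0.0182  0.0199]
top y [-0.1505  0.1487]
-0.09 (np.float64(-0.018), 15, array([136., 160., 161.])) (np.float64(-0.015), 23, array([122., 132., 156.])) (np.float64(-0.012), 61, array([115., 133., 145.])) (np.float64(-0.009), 9, array([130., 140., 146.])) (np.float64(-0.006), 14, array([119., 143., 147.]))
-0.06 (np.float64(-0.018), 16, array([156., 159., 162.])) (np.float64(-0.015), 13, array([119., 136., 158.])) (np.float64(-0.012), 80, array([116., 129., 144.])) (np.float64(-0.009), 3, array([116., 136., 141.])) (np.float64(-0.006), 16, array([141., 144., 146.]))
-0.03 (np.float64(-0.018), 17, array([158., 159., 162.])) (np.float64(-0.015), 14, array([118., 141., 158.])) (np.float64(-0.012), 77, array([116., 129., 145.])) (np.float64(-0.009), 11, array([115., 133., 147.])) (np.float64(-0.006), 17, array([143., 146., 179.]))
0.0 (np.float64(-0.018), 15, array([156., 160., 162.])) (np.float64(-0.015), 15, array([122., 133., 159.])) (np.float64(-0.012), 68, array([116., 134., 145.])) (np.float6
[... 2469 characters left out ...]
., 143., 147.])) (np.float64(-0.006), 20, array([141., 144., 181.]))
0.06 (np.float64(-0.021), 5, array([155., 158., 159.])) (np.float64(-0.018), 15, array([156., 158., 161.])) (np.float64(-0.015), 17, array([152., 155., 156.])) (np.float64(-0.012), 13, array([144., 149., 151.])) (np.float64(-0.009), 14, array([141., 145., 146.])) (np.float64(-0.006), 16, array([142., 143., 146.]))
0.09 (np.float64(-0.021), 3, array([159., 159., 161.])) (np.float64(-0.018), 13, array([154., 158., 159.])) (np.float64(-0.015), 11, array([151., 156., 158.])) (np.float64(-0.012), 16, array([131., 149., 152.])) (np.float64(-0.009), 12, array([139., 144., 147.])) (np.float64(-0.006), 18, array([126., 142., 144.]))
```

The crest comes out at about 0.160 m: the groove floor reads 0.144, and my heights read about 1 mm low. The caddy's handle is at (0.595, -0.123) and the caddy needs about +25° of yaw. Now I'll work out the approach numbers.

```bash
cat > k.py <<'E'
from h import *
from scipy.spatial.transform import Rotation as Ro
np.set_printoptions(precision=4,suppress=True,linewidth=150)
A=np.radians(19.15); EX=np.array([-np.sin(A),np.cos(A),0]);EY=np.array([-np.cos(A),-np.sin(A),0]);EZ=np.array([0,0,1.])
C=np.array([.5545,.1884,0])-EX*.009
def toolR(head,tilt=0):
    """caddy x heading (deg), lean of top to +x (deg)"""
    Rc=Ro.from_euler('z',head,degrees=True)*Ro.from_euler('y',tilt,degrees=True)
    M=Rc.as_matrix(); return Ro.from_matrix(np.stack([M[:,1],M[:,0],-M[:,2]],1))  # tool x=yc,y=xc,z=-zc
def obs():
    from plant import arm
    o=arm.get_obs();q=o["tool_rot"];return o,np.array(o["position"]),Ro.from_quat(np.r_[q[1:],q[0]])
def delta(pos,R,o=None):
    o_,p,R0=obs(); d=R0.inv().apply(pos-p);rv=np.degrees((R0.inv()*R).as_rotvec())
    print("d mm",d*1000,"rv",rv); return d,rv
def rep():
    o,p,R=obs();m=R.as_matrix();yc=m[:,1]
    print("t",o["time"],"tcp",p,"head",np.degrees(np.arctan2(yc[1],yc[0])),"tilt",np.degrees(np.arcsin(-yc[2])),"roll",np.degrees(np.arcsin(m[2,0])),"F",o["wrist_force"],"M",o["torque"],"w",o["gripper_width"])
    g=p-m[:,2]*.019
    b=g-C;print("grasp in board frame",b@EX*1000,b@EY*1000,b[2]*1000, "Fboard",o["wrist_force"]@EX,o["wrist_force"]@EY,"J",o["joints"])
E
python3 - <<'E'
from k import *
rep()
delta(np.array([.595,-.123,.25]),toolR(83.7))
E
```

```text
t 0.1 tcp [0.2382 0.55   0.1905] head 66.57791384231976 tilt 0.09567601522444201 roll 0.01102674039192841 F [-0.5173  0.1318  0.3344] M [-0.0073 -0.0561  0.037 ] w 0.08803438436277852
grasp in board frame 454.3497879056451 180.19458023537342 209.48525864524615 Fboard 0.2942335462562332 0.44545958320656087 J [ 1.0469  0.3594  1.5113 -0.      1.2725 -0.1151]
d mm [-594.9241 -475.772   -58.8348] rv [ -0.0933  -0.0252 -17.1221]
```

Request:
{"op": "arm_command", "data": {
  "plan": [
    {"dz":-0.05,"grip":-1},
    {"dz":-0.11,"grip":-1},
    {"dx":-0.04,"dy":-0.03,"dz":-0.12,"grip":-1},
    {"dx":-0.08,"dy":-0.06,"dz":-0.12,"grip":-1},
    {"dx":-0.12,"dy":-0.09,"dz":-0.12,"grip":-1},
    {"dx":-0.16,"dy":-0.12,"dz":-0.12,"rz":-4,"grip":-1},
    {"dx":-0.2,"dy":-0.155,"dz":-0.12,"rz":-8,"grip":-1},
    {"dx":-0.24,"dy":-0.19,"dz":-0.12,"rz":-12,"grip":-1}
  ]
}}

```text
schema error: expected keys grip, dx, dy, dz, rx, ry, rz
```

Run:
```python
from k import *
rep()
delta(np.array([.595,-.123,.25]),toolR(83.7))
```

```text
t 0.1 tcp [0.2382 0.55   0.1905] head 66.57791384231976 tilt 0.09567601522444201 roll 0.01102674039192841 F [-0.5173  0.1318  0.3344] M [-0.0073 -0.0561  0.037 ] w 0.08803438436277852
grasp in board frame 454.3497879056451 180.19458023537342 209.48525864524615 Fboard 0.2942335462562332 0.44545958320656087 J [ 1.0469  0.3594  1.5113 -0.      1.2725 -0.1151]
d mm [-594.9241 -475.772   -58.8348] rv [ -0.0933  -0.0252 -17.1221]
```

Every row needs all seven keys.

Request:
{"op": "arm_command", "data": {
  "plan": [
    {"grip":-1,"dx":0,"dy":0,"dz":-0.05,"rx":0,"ry":0,"rz":0},
    {"grip":-1,"dx":0,"dy":0,"dz":-0.1,"rx":0,"ry":0,"rz":0},
    {"grip":-1,"dx":-0.03,"dy":-0.024,"dz":-0.12,"rx":0,"ry":0,"rz":0},
    {"grip":-1,"dx":-0.065,"dy":-0.052,"dz":-0.12,"rx":0,"ry":0,"rz":0},
    {"grip":-1,"dx":-0.1,"dy":-0.08,"dz":-0.12,"rx":0,"ry":0,"rz":0},
    {"grip":-1,"dx":-0.135,"dy":-0.108,"dz":-0.12,"rx":0,"ry":0,"rz":-4},
    {"grip":-1,"dx":-0.17,"dy":-0.136,"dz":-0.12,"rx":0,"ry":0,"rz":-8},
    {"grip":-1,"dx":-0.205,"dy":-0.164,"dz":-0.12,"rx":0,"ry":0,"rz":-12}
  ]
}}

```text
time: 0.9
position: [0.3616, 0.3168, 0.311]
tool_rot: [-0.0, 0.098, 0.995, -0.0]
wrist_force: [1.0, 0.3, -0.1]
gripper_width: 0.0874
```

Run:
```python
from k import *
rep()
delta(np.array([.595,-.123,.25]),toolR(83.7))
```

```text
t 0.9 tcp [0.3616 0.3168 0.311 ] head 78.7659652197569 tilt 0.024947593909340496 roll 0.01514811381530683 F [ 1.0256  0.2989 -0.1186] M [ 0.0296  0.0071 -0.0001] w 0.08744698596651933
grasp in board frame 193.56959982609652 140.09345411012123 329.986454995431 Fboard -0.05405305818564232 -1.0668866353983444 J [ 0.5757  0.0893  1.5732 -0.0001  1.4796 -0.799 ]
d mm [-314.6176 -385.87     61.0713] rv [-0.0243 -0.0162 -4.934 ]
```

Request:
{"op": "arm_command", "data": {
  "plan": [
    {"grip":-1,"dx":-0.03,"dy":-0.037,"dz":0,"rx":0,"ry":0,"rz":-2},
    {"grip":-1,"dx":-0.06,"dy":-0.074,"dz":0,"rx":0,"ry":0,"rz":-5},
    {"grip":-1,"dx":-0.09,"dy":-0.111,"dz":0,"rx":0,"ry":0,"rz":-5},
    {"grip":-1,"dx":-0.12,"dy":-0.148,"dz":0,"rx":0,"ry":0,"rz":-5},
    {"grip":-1,"dx":-0.15,"dy":-0.185,"dz":0,"rx":0,"ry":0,"rz":-5},
    {"grip":-1,"dx":-0.18,"dy":-0.222,"dz":0.01,"rx":0,"ry":0,"rz":-5},
    {"grip":-1,"dx":-0.21,"dy":-0.259,"dz":0.02,"rx":0,"ry":0,"rz":-5},
    {"grip":-1,"dx":-0.24,"dy":-0.296,"dz":0.03,"rx":0,"ry":0,"rz":-5}
  ]
}}

```text
time: 1.7
position: [0.5384, -0.021, 0.2807]
tool_rot: [-0.0, 0.056, 0.998, 0.0]
wrist_force: [1.7, 1.3, -0.2]
gripper_width: 0.088
```

Run:
```python
from k import *
rep()
delta(np.array([.595,-.123,.20]),toolR(83.7))
```

```text
t 1.7 tcp [ 0.5384 -0.021   0.2807] head 83.56138340264448 tilt -0.0058668634211139 roll 0.012800390698289156 F [ 1.7118  1.3059 -0.2069] M [ 0.0152 -0.0033  0.0144] w 0.08802938597293626
grasp in board frame -183.5592499603852 83.90280004018017 299.7049914547356 Fboard 0.6721280260748973 -2.045454657090462 J [-0.1673  0.1993  1.5126  0.0001  1.4299 -1.6258]
d mm [-67.6927 -94.9936  80.6801] rv [ 0.0059 -0.0128 -0.1386]
```

Request:
{"op": "arm_command", "data": {
  "plan": [
    {"grip":-1,"dx":-0.023,"dy":-0.032,"dz":0,"rx":0,"ry":0,"rz":0},
    {"grip":-1,"dx":-0.046,"dy":-0.064,"dz":0.02,"rx":0,"ry":0,"rz":0},
    {"grip":-1,"dx":-0.068,"dy":-0.095,"dz":0.04,"rx":0,"ry":0,"rz":0},
    {"grip":-1,"dx":-0.068,"dy":-0.095,"dz":0.06,"rx":0,"ry":0,"rz":0},
    {"grip":-1,"dx":-0.068,"dy":-0.095,"dz":0.08,"rx":0,"ry":0,"rz":0},
    {"grip":-1,"dx":-0.068,"dy":-0.095,"dz":0.08,"rx":0,"ry":0,"rz":0},
    {"grip":-1,"dx":-0.068,"dy":-0.095,"dz":0.08,"rx":0,"ry":0,"rz":0},
    {"grip":-1,"dx":-0.068,"dy":-0.095,"dz":0.08,"rx":0,"ry":0,"rz":0}
  ]
}}

```text
time: 2.5
position: [0.5957, -0.1211, 0.2025]
tool_rot: [0.001, 0.056, 0.998, -0.0]
wrist_force: [0.6, 0.3, 0.2]
gripper_width: 0.0877
```

Run:
```python
from k import *
rep()
delta(np.array([.595,-.123,.148]),toolR(83.7))
from plant import arm
c=arm.camera("scene");cv2.imwrite("pics/s1.png",cv2.resize(c["color"][120:360,160:480],None,fx=2.5,fy=2.5,interpolation=cv2.INTER_CUBIC))
```

```text
t 2.5 tcp [ 0.5957 -0.1211  0.2025] head 83.60053433751601 tilt 0.027449572910077536 roll -0.09626588217461089 F [0.6028 0.3061 0.156 ] M [ 0.0169 -0.0127  0.0282] w 0.08772614796198047
grasp in board frame -296.8523278072366 62.673797752918205 221.48733574888482 Fboard 0.0913898793397119 -0.6698052505872037 J [-0.3141  0.3595  1.4801 -0.0001  1.3003 -1.7731]
d mm [ 0.5333 -1.9357 54.4875] rv [-0.0275  0.0962 -0.0994]
```

View pics/s1.png

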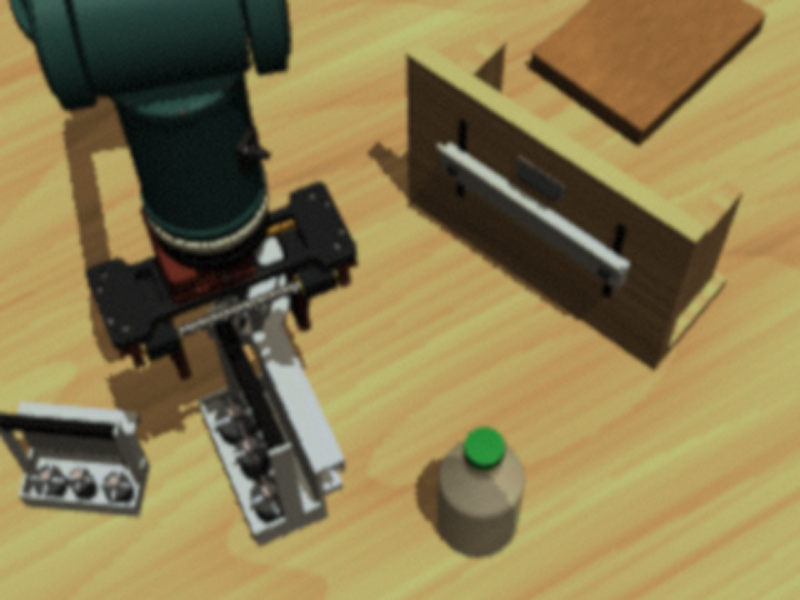

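The picture shows the gripper's open jaws either side of the black bar (about (240,340) in the crop), lined up with it. I'll go down 54 mm and close.

Request:
{"op": "arm_command", "data": {
  "plan": [
    {"grip":-1,"dx":0,"dy":-0.001,"dz":0.015,"rx":0,"ry":0,"rz":0},
    {"grip":-1,"dx":0,"dy":-0.002,"dz":0.03,"rx":0,"ry":0,"rz":0},
    {"grip":-1,"dx":0,"dy":-0.002,"dz":0.045,"rx":0,"ry":0,"rz":0},
    {"grip":-1,"dx":0,"dy":-0.002,"dz":0.054,"rx":0,"ry":0,"rz":0},
    {"grip":-1,"dx":0,"dy":-0.002,"dz":0.054,"rx":0,"ry":0,"rz":0},
    {"grip":-1,"dx":0,"dy":-0.002,"dz":0.054,"rx":0,"ry":0,"rz":0},
    {"grip":-0.3,"dx":0,"dy":-0.002,"dz":0.054,"rx":0,"ry":0,"rz":0},
    {"grip":0,"dx":0,"dy":-0.002,"dz":0.054,"rx":0,"ry":0,"rz":0}
  ]
}}

```text
time: 3.35
position: [0.5954, -0.1233, 0.1481]
tool_rot: [0.001, 0.056, 0.998, -0.0]
wrist_force: [0.6, 0.7, 0.7]
gripper_width: 0.0753
```

Request:
{"op": "arm_command", "data": {
  "plan": [
    {"grip":0.3,"dx":0,"dy":0,"dz":0,"rx":0,"ry":0,"rz":0},
    {"grip":0.5,"dx":0,"dy":0,"dz":0,"rx":0,"ry":0,"rz":0},
    {"grip":0.6,"dx":0,"dy":0,"dz":0,"rx":0,"ry":0,"rz":0},
    {"grip":0.7,"dx":0,"dy":0,"dz":0,"rx":0,"ry":0,"rz":0},
    {"grip":1,"dx":0,"dy":0,"dz":0,"rx":0,"ry":0,"rz":0},
    {"grip":1,"dx":0,"dy":0,"dz":0,"rx":0,"ry":0,"rz":0},
    {"grip":1,"dx":0,"dy":0,"dz":0,"rx":0,"ry":0,"rz":0},
    {"grip":1,"dx":0,"dy":0,"dz":0,"rx":0,"ry":0,"rz":0}
  ]
}}

```text
time: 4.15
position: [0.5947, -0.1231, 0.1472]
tool_rot: [-0.0, 0.056, 0.998, -0.0]
wrist_force: [-0.3, -0.1, -0.8]
gripper_width: 0.0113
```

Run:
```python
from k import *
rep()
```

```text
t 4.15 tcp [ 0.5947 -0.1231  0.1472] head 83.57987534266982 tilt 0.005541223283511119 roll 0.006078438452647767 F [-0.3389 -0.0606 -0.7576] M [ 0.0446 -0.0058 -0.0228] w 0.011349810707440284
grasp in board frame -298.4689737170888 64.17618456418151 166.24174238390498 Fboard 0.05392531003118305 0.3400346855846338 J [-0.3177  0.4103  1.5456 -0.0001  1.1857 -1.7764]
```

Request:
{"op": "arm_command", "data": {
  "plan": [
    {"grip":1,"dx":0,"dy":0,"dz":-0.003,"rx":0,"ry":0,"rz":0},
    {"grip":1,"dx":0,"dy":0,"dz":-0.01,"rx":0,"ry":0,"rz":0},
    {"grip":1,"dx":0,"dy":0,"dz":-0.025,"rx":0,"ry":0,"rz":0},
    {"grip":1,"dx":0,"dy":0,"dz":-0.04,"rx":0,"ry":0,"rz":0},
    {"grip":1,"dx":0,"dy":0,"dz":-0.055,"rx":0,"ry":0,"rz":0},
    {"grip":1,"dx":0,"dy":0,"dz":-0.07,"rx":0,"ry":0,"rz":0},
    {"grip":1,"dx":0,"dy":0,"dz":-0.085,"rx":0,"ry":0,"rz":0},
    {"grip":1,"dx":0,"dy":0,"dz":-0.09,"rx":0,"ry":0,"rz":0}
  ]
}}

```text
time: 4.95
position: [0.5959, -0.1234, 0.2396]
tool_rot: [0.002, 0.056, 0.998, -0.0]
wrist_force: [0.2, -0.1, 0.9]
gripper_width: 0.0005
```

Run:
```python
from k import *
rep()
from plant import arm
c=arm.camera("scene");pickle.dump(c,open("s2.pkl","wb"));cv2.imwrite("pics/s2.png",cv2.resize(c["color"][120:360,160:480],None,fx=2.5,fy=2.5,interpolation=cv2.INTER_CUBIC))
c=arm.camera("top");pickle.dump(c,open("t2.pkl","wb"));cv2.imwrite("pics/t2.png",cv2.resize(c["color"][150:350,200:460],None,fx=3,fy=3,interpolation=cv2.INTER_CUBIC))
```

```text
t 4.95 tcp [ 0.5959 -0.1234  0.2396] head 83.57993896067615 tilt 0.04634492029293985 roll -0.19612888609692317 F [ 0.2227 -0.0604  0.8545] M [ 0.011  -0.0176 -0.0234] w 0.0004973672951021807
grasp in board frame -299.13056625320036 63.23470095212708 258.63895169169734 Fboard -0.13006603639483275 -0.1905483376504453 J [-0.3177  0.331   1.4298 -0.0001  1.3773 -1.7764]
```

View pics/s2.png

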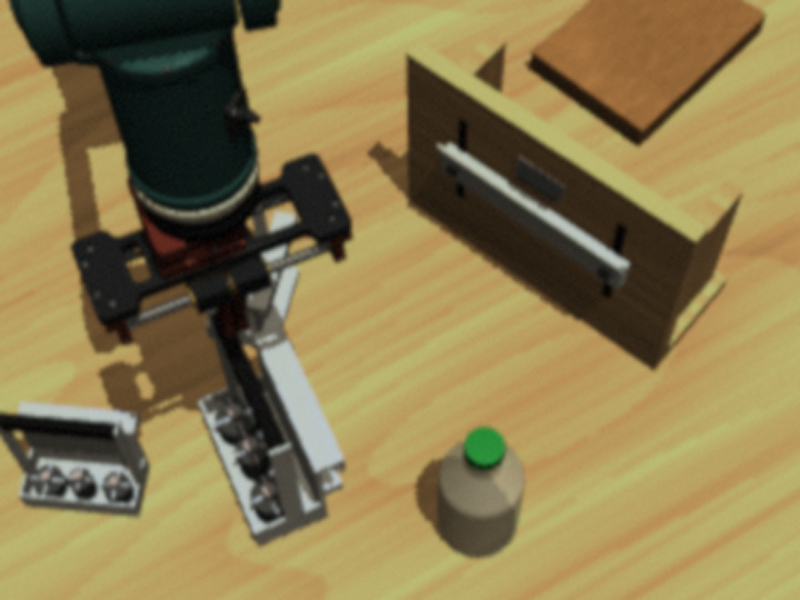

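View pics/t2.png

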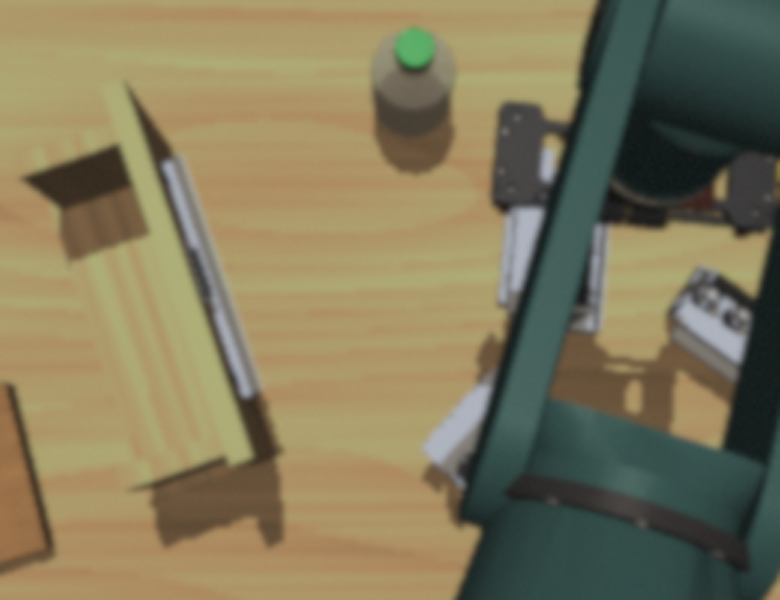

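That grasp missed: the fingers are shut at 0.5 mm and the caddy still stands on the bench at crop (265,440). I'll find out why by projecting the TCP and checking whether the caddy moved.

Run:
```python
from k import *
s=load("s2.pkl");s0=load("scene0.pkl")
o,p,R=obs()
im=s["color"].copy()
pts=[p,p-R.as_matrix()[:,2]*.019,[.595,-.123,.167],[.595,-.123,.178]]
q=proj(s,np.array(pts));print(q)
im=cv2.resize(im[200:345,200:345],None,fx=4,fy=4,interpolation=cv2.INTER_CUBIC)
for (u,v),col in zip(q,[(0,0,255),(0,255,255),(0,255,0),(255,0,0)]): cv2.circle(im,(int((u-200)*4+2),int((v-200)*4+2)),4,col,-1)
cv2.imwrite("pics/p2.png",im)
W=cloud(s);w=W[255:335,240:300].reshape(-1,3)
h=w[(w[:,2]>.168)&(w[:,2]<.185)];print(len(h),cv2.minAreaRect((h[:,:2]*1000).astype(np.float32)),np.percentile(h,[1,99],axis=0))
W=cloud(s0);w=W[255:335,240:300].reshape(-1,3)
h=w[(w[:,2]>.168)&(w[:,2]<.185)];print(len(h),cv2.minAreaRect((h[:,:2]*1000).astype(np.float32)),np.percentile(h,[1,99],axis=0))
```

```text
[[254.9646 255.9097]
 [253.8004 251.1567]
 [259.0645 272.2022]
 [258.4698 269.7757]]
380 ((608.9749145507812, -125.25967407226562), (17.507091522216797, 117.53182983398438), 84.7317123413086) [[ 0.5567 -0.1367  0.1694]
 [ 0.6656 -0.1137  0.1814]]
383 ((610.0009765625, -123.71073150634766), (17.420804977416992, 113.11346435546875), 82.88957214355469) [[ 0.557  -0.1373  0.1694]
 [ 0.6661 -0.1135  0.182 ]]
```

View pics/p2.png

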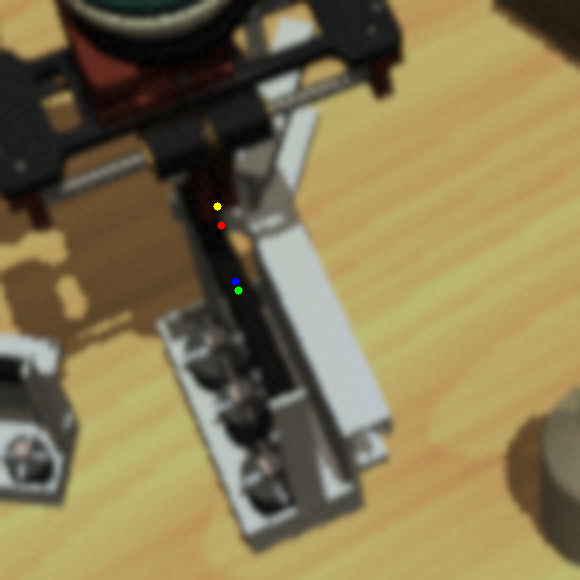

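Run:
```python
from k import *
s=load("s2.pkl");W=cloud(s)
o,p,R=obs()
im=s["color"][225:285,230:290];im=cv2.resize(im,None,fx=10,fy=10,interpolation=cv2.INTER_NEAREST).astype(float)
im=np.clip(255*(im/160)**.5,0,255).astype(np.uint8)
q=proj(s,np.array([p,p-R.as_matrix()[:,2]*.019]))
for (u,v),col in zip(q,[(0,0,255),(0,255,255)]): cv2.circle(im,(int((u-230)*10+5),int((v-225)*10+5)),3,col,-1)
cv2.imwrite("pics/p3.png",im)
for v in range(240,276,2): print(v,[int(round(x*1000)) for x in W[v,248:264,2]])
```

```text
240 [361, 363, 360, 358, 354, 315, 317, 313, 315, 314, 313, 81, 79, 81, 85, 84]
242 [316, 315, 313, 314, 311, 307, 312, 309, 309, 306, 303, 78, 82, 79, 84, 84]
244 [308, 311, 311, 306, 307, 301, 303, 301, 299, 298, 298, 67, 71, 60, 55, 77]
246 [304, 303, 301, 298, 298, 292, 293, 293, 292, 294, 291, 60, 60, 59, 46, 37]
248 [279, 298, 293, 291, 291, 293, 282, 289, 288, 284, 287, 281, 51, 53, 41, 33]
250 [178, 277, 287, 285, 282, 284, 277, 278, 280, 274, 275, 275, 37, 41, 33, 25]
252 [178, 179, 280, 280, 278, 278, 277, 26, 23, 23, 26, 25, -2, 31, 31, 15]
254 [175, 178, 179, 272, 269, 177, 178, 177, 17, 14, 15, 22, 19, 106, 110, 112]
256 [162, 175, 179, 176, 179, 177, 178, 175, 172, 6, 11, 8, 6, 8, 109, 110]
258 [118, 163, 177, 177, 178, 174, 180, 176, 176, 175, 1, -4, -1, 0, 92, 113]
260 [106, 103, 166, 175, 180, 176, 177, 178, 176, 179, 177, 1, 1, -1, 4, 94]
262 [98, 100, 92, 169, 177, 176, 178, 181, 177, 177, 179, -3, 3, 1, 3, 74]
264 [89, 90, 85, 86, 169, 179, 176, 177, 174, 179, 179, 178, 3, -2, 0, 4]
266 [-1, 78, 81, 78, 75, 174, 177, 178, 180, 177, 179, 176, 181, -3, 1, -5]
268 [3, 4, 68, 71, 65, 63, 176, 180, 176, 179, 179, 172, 178, 175, -1, 1]
270 [3, -2, 61, 62, 56, 56, 52, 176, 177, 177, 179, 180, 179, 176, 177, 31]
272 [-5, 0, -2, 45, 45, 44, 43, 43, 178, 180, 177, 177, 175, 179, 178, 178]
274 [-2, 2, 4, 43, 37, 33, 37, 31, 159, 178, 175, 179, 178, 181, 177, 174]
```

View pics/p3.png

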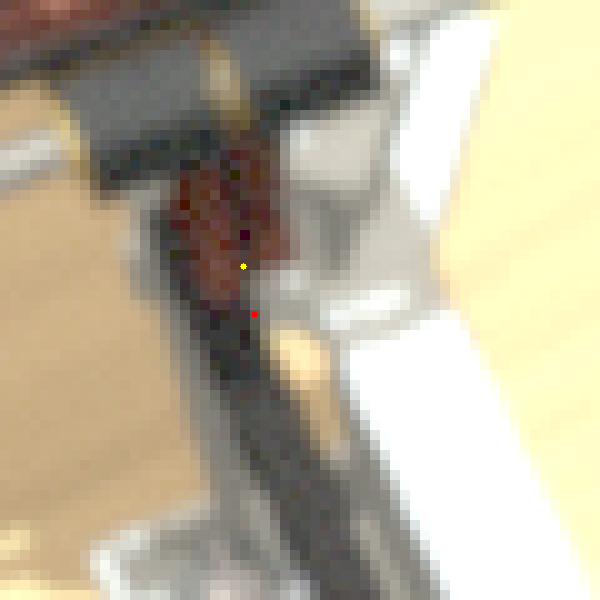

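Run:
```python
from k import *
for f in("scene0.pkl","top0.pkl"):
    s=load(f);W=cloud(s)
    Rt0=Ro.from_quat([0.203,.979,0,0]).as_matrix();p=np.array([.238,.55,.1905])
    P=np.array([p,p+Rt0[:,1]*.044,p-Rt0[:,1]*.044,p+Rt0[:,1]*.044+[0,0,.03],p-Rt0[:,1]*.044+[0,0,.03]]);q=proj(s,P);print(q)
    u0,v0=int(max(q[0,0]-40,0)),int(max(q[0,1]-40,0))
    im=cv2.resize(s["color"][v0:v0+80,u0:u0+80],None,fx=7,fy=7,interpolation=cv2.INTER_NEAREST)
    im=np.clip(255*(im/160.)**.5,0,255).astype(np.uint8)
    for i,(u,v) in enumerate(q): cv2.circle(im,(int((u-u0)*7+3),int((v-v0)*7+3)),3,(0,0,255) if i<3 else (0,255,255),-1)
    cv2.imwrite("pics/z"+f[:3]+".png",im)
    b=W[v0:v0+80,u0:u0+80].reshape(-1,3);b=b[(np.linalg.norm(b[:,:2]-p[:2],axis=1)<.09)&(b[:,2]>.12)]
    print(f,len(b),np.histogram(b[:,2],np.arange(.12,.5,.01)))
```

```text
[[427.9325  37.0114]
 [444.8921  35.3514]
 [410.9172  38.6768]
 [447.1018  25.6245]
 [412.4923  28.9801]]
scene0.pkl 627 (array([  0,   0,   0,   0,   0,   0,   0,   0,   0,   2,  30,  42,  41,  51,  46,  51,  52,  11,  47, 171,  77,   6,   0,   0,   0,   0,   0,   0,
         0,   0,   0,   0,   0,   0,   0,   0,   0]), array([0.12, 0.13, 0.14, 0.15, 0.16, 0.17, 0.18, 0.19, 0.2 , 0.21, 0.22, 0.23, 0.24, 0.25, 0.26, 0.27, 0.28, 0.29, 0.3 , 0.31, 0.32, 0.33, 0.34,
       0.35, 0.36, 0.37, 0.38, 0.39, 0.4 , 0.41, 0.42, 0.43, 0.44, 0.45, 0.46, 0.47, 0.48, 0.49]))
[[ 94.8275 385.3784]
 [ 76.9343 377.3647]
 [112.7953 393.4256]
 [ 69.4623 379.6083]
 [106.3601 396.1575]]
top0.pkl 1891 (array([  0,   0,   0,   0,   0,   0,   0,   0,   0,   0,  24,  29,  28,  19,  10,   6,   2,   1,  39, 185, 177,  97, 697,  99,  56,  58, 115, 200,
        49,   0,   0,   0,   0,   0,   0,   0,   0]), array([0.12, 0.13, 0.14, 0.15, 0.16, 0.17, 0.18, 0.19, 0.2 , 0.21, 0.22, 0.23, 0.24, 0.25, 0.26, 0.27, 0.28, 0.29, 0.3 , 0.31, 0.32, 0.33, 0.34,
       0.35, 0.36, 0.37, 0.38, 0.39, 0.4 , 0.41, 0.42, 0.43, 0.44, 0.45, 0.46, 0.47, 0.48, 0.49]))
```

View pics/zsce.png

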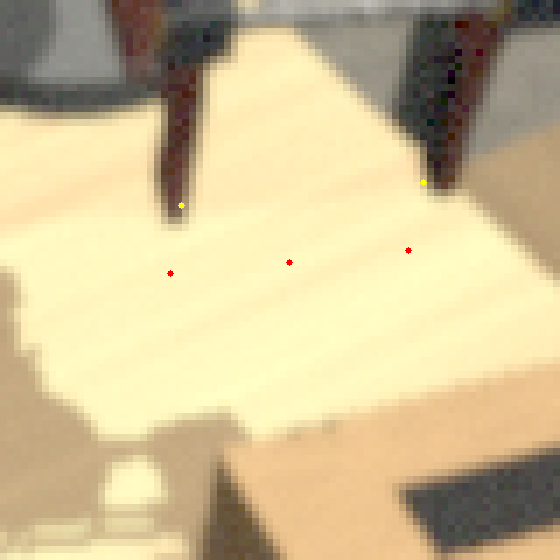

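Both views show the real fingertips ending about 28 mm short of the reported TCP: the tips sit at z≈0.218 when the TCP reads 0.190. That is why the fingers only caught the top of the bar and slid off. The caddy did not move. I'll put the grasp point 47 mm behind the reported TCP and try again.

Request:
{"op": "arm_command", "data": {
  "plan": [
    {"grip":-1,"dx":0,"dy":0,"dz":0,"rx":0,"ry":0,"rz":0},
    {"grip":-1,"dx":0,"dy":0,"dz":0,"rx":0,"ry":0,"rz":0},
    {"grip":-1,"dx":0,"dy":0,"dz":0.005,"rx":0,"ry":0,"rz":0},
    {"grip":-1,"dx":0,"dy":0,"dz":0.015,"rx":0,"ry":0,"rz":0},
    {"grip":-1,"dx":0,"dy":0,"dz":0.03,"rx":0,"ry":0,"rz":0},
    {"grip":-1,"dx":0,"dy":0,"dz":0.045,"rx":0,"ry":0,"rz":0},
    {"grip":-1,"dx":0,"dy":0,"dz":0.055,"rx":0,"ry":0,"rz":0},
    {"grip":-1,"dx":0,"dy":0,"dz":0.06,"rx":0,"ry":0,"rz":0}
  ]
}}

```text
time: 5.85
position: [0.5938, -0.1228, 0.1754]
tool_rot: [-0.001, 0.056, 0.998, 0.0]
wrist_force: [0.1, 0.4, 1.1]
gripper_width: 0.0613
```

```bash
sed -i 's/\*\.019/*.047/' k.py
python3 - <<'E'
from k import *
rep();delta(np.array([.595,-.123,.121]),toolR(83.7))
E
```

```text
t 5.85 tcp [ 0.5938 -0.1228  0.1754] head 83.57770248390621 tilt -0.026011565137450805 roll 0.1497043868432466 F [0.1384 0.3618 1.0895] M [-0.0112  0.0116  0.0262] w 0.06133295905260407
grasp in board frame -297.92932960207276 64.87086677279069 222.41599502581454 Fboard 0.2963574404693733 -0.24944252837478476 J [-0.3177  0.3835  1.5131 -0.0001  1.2477 -1.7764]
d mm [-1.3729 -0.0973 54.4127] rv [ 0.0262 -0.1497 -0.1223]
```

Request:
{"op": "arm_command", "data": {
  "plan": [
    {"grip":-1,"dx":0,"dy":0,"dz":0.0,"rx":0,"ry":0,"rz":0},
    {"grip":-1,"dx":0,"dy":0,"dz":0.01,"rx":0,"ry":0,"rz":0},
    {"grip":-1,"dx":0,"dy":0,"dz":0.025,"rx":0,"ry":0,"rz":0},
    {"grip":-1,"dx":0,"dy":0,"dz":0.04,"rx":0,"ry":0,"rz":0},
    {"grip":-1,"dx":0,"dy":0,"dz":0.052,"rx":0,"ry":0,"rz":0},
    {"grip":-1,"dx":0,"dy":0,"dz":0.056,"rx":0,"ry":0,"rz":0},
    {"grip":-0.5,"dx":0,"dy":0,"dz":0.056,"rx":0,"ry":0,"rz":0},
    {"grip":0,"dx":0,"dy":0,"dz":0.056,"rx":0,"ry":0,"rz":0}
  ]
}}

```text
time: 6.65
position: [0.5952, -0.1233, 0.1217]
tool_rot: [0.0, 0.056, 0.998, -0.0]
wrist_force: [0.3, -0.6, 0.5]
gripper_width: 0.0752
```

Run:
```python
from k import *
rep();delta(np.array([.595,-.123,.121]),toolR(83.7))
```

```text
t 6.65 tcp [ 0.5952 -0.1233  0.1217] head 83.57641739587417 tilt 0.013790356052883847 roll -0.04778648919322662 F [ 0.2806 -0.6234  0.5021] M [ 0.0012  0.0062 -0.0349] w 0.07515833072065384
grasp in board frame -298.75329347353386 63.77815790471811 168.74365910066444 Fboard -0.6809793463621207 -0.06052193807625783 J [-0.3177  0.437   1.5722 -0.0001  1.1315 -1.7764]
d mm [0.2732 0.2319 0.7434] rv [-0.0138  0.0478 -0.1236]
```

Request:
{"op": "arm_command", "data": {
  "plan": [
    {"grip":0.3,"dx":0,"dy":0,"dz":0,"rx":0,"ry":0,"rz":0},
    {"grip":0.5,"dx":0,"dy":0,"dz":0,"rx":0,"ry":0,"rz":0},
    {"grip":0.7,"dx":0,"dy":0,"dz":0,"rx":0,"ry":0,"rz":0},
    {"grip":1,"dx":0,"dy":0,"dz":0,"rx":0,"ry":0,"rz":0},
    {"grip":1,"dx":0,"dy":0,"dz":0,"rx":0,"ry":0,"rz":0},
    {"grip":1,"dx":0,"dy":0,"dz":0,"rx":0,"ry":0,"rz":0},
    {"grip":1,"dx":0,"dy":0,"dz":0,"rx":0,"ry":0,"rz":0},
    {"grip":1,"dx":0,"dy":0,"dz":0,"rx":0,"ry":0,"rz":0}
  ]
}}

```text
time: 7.45
position: [0.5948, -0.1231, 0.1212]
tool_rot: [-0.0, 0.056, 0.998, -0.0]
wrist_force: [-0.4, 1.0, -0.7]
gripper_width: 0.0136
```

Request:
{"op": "arm_command", "data": {
  "plan": [
    {"grip":1,"dx":0,"dy":0,"dz":0,"rx":0,"ry":0,"rz":0},
    {"grip":1,"dx":0,"dy":0,"dz":0,"rx":0,"ry":0,"rz":0},
    {"grip":1,"dx":0,"dy":0,"dz":0,"rx":0,"ry":0,"rz":0},
    {"grip":1,"dx":0,"dy":0,"dz":-0.002,"rx":0,"ry":0,"rz":0},
    {"grip":1,"dx":0,"dy":0,"dz":-0.004,"rx":0,"ry":0,"rz":0},
    {"grip":1,"dx":0,"dy":0,"dz":-0.006,"rx":0,"ry":0,"rz":0},
    {"grip":1,"dx":0,"dy":0,"dz":-0.008,"rx":0,"ry":0,"rz":0},
    {"grip":1,"dx":0,"dy":0,"dz":-0.008,"rx":0,"ry":0,"rz":0}
  ]
}}

```text
time: 8.25
position: [0.5949, -0.1232, 0.1295]
tool_rot: [0.0, 0.056, 0.998, -0.0]
wrist_force: [0.0, -1.0, -3.2]
gripper_width: 0.0138
```

Run:
```python
from k import *
rep()
```

```text
t 8.25 tcp [ 0.5949 -0.1232  0.1295] head 83.57777015034223 tilt 0.01107821923753067 roll -0.019333058158862656 F [ 0.0044 -1.0497 -3.1781] M [-0.0281 -0.0102  0.049 ] w 0.013831334027663518
grasp in board frame -298.58134314061465 64.05150690028697 176.54429737284696 Fboard -0.9931000238031534 0.34017671301214253 J [-0.3178  0.4285  1.5645 -0.0001  1.1481 -1.7764]
```

The caddy is held: the opening is 13.8 mm and the weight shows. From this, the handle sits 45.7 mm behind the reported TCP. I'll lift it clear of everything, then work out the pre-pose.

Request:
{"op": "arm_command", "data": {
  "plan": [
    {"grip":1,"dx":0,"dy":0,"dz":-0.015,"rx":0,"ry":0,"rz":0},
    {"grip":1,"dx":0,"dy":0,"dz":-0.035,"rx":0,"ry":0,"rz":0},
    {"grip":1,"dx":0,"dy":0,"dz":-0.06,"rx":0,"ry":0,"rz":0},
    {"grip":1,"dx":0,"dy":0,"dz":-0.085,"rx":0,"ry":0,"rz":0},
    {"grip":1,"dx":0,"dy":0,"dz":-0.11,"rx":0,"ry":0,"rz":0},
    {"grip":1,"dx":0,"dy":0,"dz":-0.135,"rx":0,"ry":0,"rz":0},
    {"grip":1,"dx":0,"dy":0,"dz":-0.155,"rx":0,"ry":0,"rz":0},
    {"grip":1,"dx":0,"dy":0,"dz":-0.165,"rx":0,"ry":0,"rz":0}
  ]
}}

```text
time: 9.05
position: [0.5955, -0.1233, 0.2963]
tool_rot: [0.001, 0.056, 0.998, -0.0]
wrist_force: [0.2, -0.4, -3.7]
gripper_width: 0.0137
```

```bash
sed -i 's/\*\.047/*.0457/' k.py
cat >> k.py <<'E'
def target(hx,hy,hz,tilt,head=109.15):
    "handle in board frame (mm) -> delta rows"
    R=toolR(head,tilt);h=C+EX*hx/1e3+EY*hy/1e3+EZ*hz/1e3
    return delta(h+R.as_matrix()[:,2]*.0457,R)
E
python3 - <<'E'
from k import *
rep();print("A");target(-95,0,330,0);target(-95,0,330,15)
E
```

```text
t 9.05 tcp [ 0.5955 -0.1233  0.2963] head 83.57861324496585 tilt 0.039436841253677656 roll -0.1628494155424328 F [ 0.1714 -0.3858 -3.7395] M [-0.0771  0.0034 -0.0319] w 0.013716227020268949
grasp in board frame -298.85972945082545 63.59926260216128 342.0452267794329 Fboard -0.42069690045703906 -0.035377300765800174 J [-0.3177  0.296   1.344  -0.0001  1.4986 -1.7764]
A
d mm [ 30.787  211.3827  11.8125] rv [ -0.0751   0.1513 -25.5713]
d mm [ 25.6773 200.7122  10.2771] rv [ 14.6745  -3.1966 -25.4432]
```

Request:
{"op": "arm_command", "data": {
  "plan": [
    {"grip":1,"dx":0.002,"dy":0.012,"dz":0,"rx":0,"ry":0,"rz":-1},
    {"grip":1,"dx":0.005,"dy":0.038,"dz":0,"rx":0,"ry":0,"rz":-5},
    {"grip":1,"dx":0.009,"dy":0.068,"dz":0,"rx":0,"ry":0,"rz":-10},
    {"grip":1,"dx":0.013,"dy":0.1,"dz":0,"rx":0,"ry":0,"rz":-15},
    {"grip":1,"dx":0.018,"dy":0.132,"dz":0,"rx":0,"ry":0,"rz":-20},
    {"grip":1,"dx":0.023,"dy":0.16,"dz":0,"rx":0,"ry":0,"rz":-24},
    {"grip":1,"dx":0.027,"dy":0.185,"dz":0,"rx":0,"ry":0,"rz":-25.5},
    {"grip":1,"dx":0.03,"dy":0.195,"dz":0,"rx":0,"ry":0,"rz":-25.5}
  ]
}}

```text
time: 9.85
position: [0.5853, 0.0771, 0.2925]
tool_rot: [-0.001, -0.167, 0.986, 0.001]
wrist_force: [0.3, -0.6, -4.1]
gripper_width: 0.0141
```

Run:
```python
from k import *
rep();print("A");target(-95,0,300,15)
```

```text
t 9.85 tcp [0.5853 0.0771 0.2925] head 109.26264255892106 tilt -0.12196598287093743 roll 0.1380744305791958 F [ 0.3069 -0.6402 -4.0621] M [-0.1086 -0.1581  0.0066] w 0.01414515545944234
grasp in board frame -106.32772973546813 7.352914989862673 338.2491000204279 Fboard -0.7054519906571706 -0.07992716102729897 J [ 0.0131  0.2738  1.3842  0.0013  1.4865 -1.894 ]
A
d mm [-7.5504 -0.6901 36.6727] rv [15.1218 -0.1226  0.1302]
```

Request:
{"op": "arm_command", "data": {
  "plan": [
    {"grip":1,"dx":-0.001,"dy":0,"dz":0.002,"rx":1,"ry":0,"rz":0},
    {"grip":1,"dx":-0.003,"dy":0,"dz":0.007,"rx":4,"ry":0,"rz":0},
    {"grip":1,"dx":-0.005,"dy":0,"dz":0.014,"rx":7,"ry":0,"rz":0},
    {"grip":1,"dx":-0.007,"dy":0,"dz":0.022,"rx":10,"ry":0,"rz":0},
    {"grip":1,"dx":-0.0075,"dy":0,"dz":0.03,"rx":13,"ry":0,"rz":0},
    {"grip":1,"dx":-0.0075,"dy":0,"dz":0.036,"rx":15,"ry":0,"rz":0},
    {"grip":1,"dx":-0.0075,"dy":0,"dz":0.037,"rx":15,"ry":0,"rz":0},
    {"grip":1,"dx":-0.0075,"dy":0,"dz":0.037,"rx":15,"ry":0,"rz":0}
  ]
}}

```text
time: 10.65
position: [0.5935, 0.076, 0.2567]
tool_rot: [0.021, -0.164, 0.978, -0.129]
wrist_force: [0.3, 0.4, -3.1]
gripper_width: 0.0137
```

Run:
```python
from k import *
rep();print("A");target(-55,0,265,15)
from plant import arm
c=arm.camera("scene");pickle.dump(c,open("s3.pkl","wb"));cv2.imwrite("pics/s3.png",cv2.resize(c["color"][90:310,240:500],None,fx=2.7,fy=2.7,interpolation=cv2.INTER_CUBIC))
c=arm.camera("top");pickle.dump(c,open("t3.pkl","wb"))
```

```text
t 10.65 tcp [0.5935 0.076  0.2567] head 109.08326389110658 tilt 14.972051398820257 roll 0.07018778842594828 F [ 0.3061  0.4466 -3.0742] M [ 0.4101  0.1083 -0.0085] w 0.013698700912710974
grasp in board frame -98.14048929823475 -0.09771091455665001 300.8257723948692 Fboard 0.3214477866351004 -0.43569168124931373 J [ 0.1888  0.2979  1.4708 -0.2657  1.3437 -1.6585]
A
d mm [ 0.0465 50.909  23.4644] rv [ 0.028  -0.0899 -0.0644]
```

View pics/s3.png

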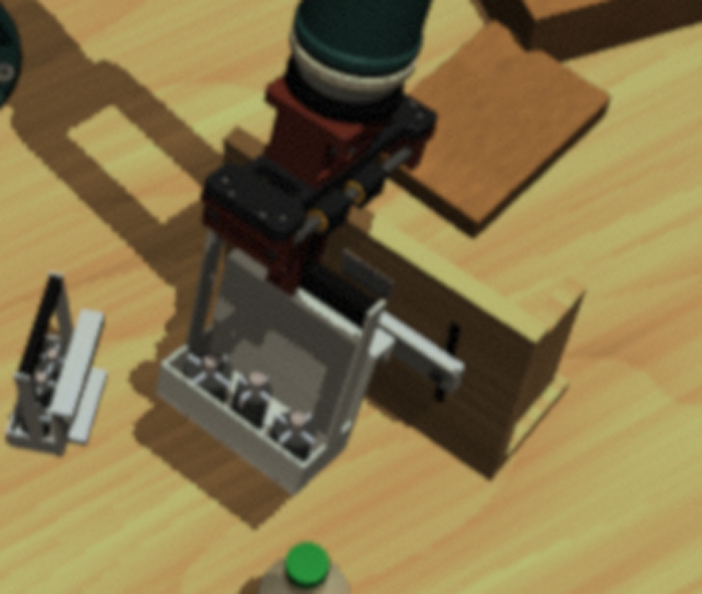

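The picture shows the caddy leaning with its top to the board and its strip near the cleat (crop (390,340)). I'll check its pose in the grip from the depth data.

Run:
```python
from k import *
o,p,R=obs();m=R.as_matrix();M=np.stack([m[:,1],m[:,0],-m[:,2]],1);h=p-m[:,2]*.0457
print("handle frame");
for f in("s3.pkl","t3.pkl"):
    W=cloud(load(f)).reshape(-1,3);q=(W-h)@M
    k=q[(abs(q[:,0])<.065)&(abs(q[:,1])<.09)&(q[:,2]>-.2)&(q[:,2]<.03)]
    b=(k[:,2]>.005)&(k[:,2]<.02)&(abs(k[:,0])<.012)
    print(f,"bar y",np.percentile(k[b][:,1],[1,99]) if b.sum() else 0,"top z",np.median(k[b][:,2]) if b.sum() else 0, b.sum())
    s=(k[:,0]>.02)&(k[:,0]<.055)&(abs(k[:,2]+.057)<.006); kk=k[s]
    if len(kk): print("strip top",len(kk),"z",np.median(kk[:,2]),"x",np.percentile(kk[:,0],[1,50,99]),"y",np.percentile(kk[:,1],[1,99]),np.polyfit(kk[:,1],kk[:,2],1))
    pl=k[(k[:,0]>.01)&(k[:,0]<.045)&(k[:,2]>-.12)&(k[:,2]<-.065)&(abs(k[:,1])<.055)]
    if len(pl)>30: print("plate",len(pl),np.linalg.lstsq(np.c_[pl[:,1:],np.ones(len(pl))],pl[:,0],rcond=None)[0],np.median(pl[:,0]))
    u=k[(k[:,2]<-.12)]
    if len(u): print("lower y",np.percentile(u[:,1],[1,99]),"xmin",np.percentile(u[:,0],1))
```

```text
handle frame
s3.pkl bar y [-0.0707 -0.0036] top z 0.00991985977177176 262
strip top 415 z -0.05803140379205639 x [0.0222 0.0295 0.0495] y [-0.0699  0.0685] [-0.0056 -0.0584]
plate 896 [-0.0025 -0.0044  0.0249] 0.025291310534414357
lower y [-0.0704  0.0687] xmin -0.03866962674438191
t3.pkl bar y [-0.0688  0.0703] top z 0.009756011103676972 172
strip top 323 z -0.05807264346507362 x [0.0244 0.0373 0.0504] y [0.0063 0.0701] [ 0.0066 -0.0582]
lower y [-0.0666  0.0705] xmin -0.03858942126468524
```

The caddy sits square in the grip: strip top at -58 mm, x up to 50 mm, and y spanning ±70 mm. Moving in.

Request:
{"op": "arm_command", "data": {
  "plan": [
    {"grip":1,"dx":0,"dy":0.004,"dz":0.003,"rx":0,"ry":0,"rz":0},
    {"grip":1,"dx":0,"dy":0.012,"dz":0.01,"rx":0,"ry":0,"rz":0},
    {"grip":1,"dx":0,"dy":0.022,"dz":0.017,"rx":0,"ry":0,"rz":0},
    {"grip":1,"dx":0,"dy":0.032,"dz":0.025,"rx":0,"ry":0,"rz":0},
    {"grip":1,"dx":0,"dy":0.042,"dz":0.033,"rx":0,"ry":0,"rz":0},
    {"grip":1,"dx":0,"dy":0.05,"dz":0.043,"rx":0,"ry":0,"rz":0},
    {"grip":1,"dx":0,"dy":0.055,"dz":0.047,"rx":0,"ry":0,"rz":0},
    {"grip":1,"dx":0,"dy":0.055,"dz":0.047,"rx":0,"ry":0,"rz":0}
  ]
}}

```text
time: 11.55
position: [0.5795, 0.1156, 0.1962]
tool_rot: [0.02, -0.165, 0.978, -0.129]
wrist_force: [-0.5, 0.1, -4.8]
gripper_width: 0.0135
```

Run:
```python
from k import *
rep();print("A");target(-38,0,262,15);target(-33,0,262,15)
```

```text
t 11.55 tcp [0.5795 0.1156 0.1962] head 109.16082108863273 tilt 14.985830633711531 roll 0.13876113955244188 F [-0.5494  0.1474 -4.8483] M [ 0.3606  0.0919 -0.0301] w 0.013535196314493285
grasp in board frame -56.14110902324582 0.14257822729282082 240.3795749862712 Fboard 0.31949927336561434 0.4705957081523162 J [ 0.2606  0.3483  1.5506 -0.2766  1.2377 -1.554 ]
A
d mm [ -0.1942  11.9222 -25.5765] rv [ 0.0142 -0.1408  0.0105]
d mm [ -0.1919  16.7521 -26.8694] rv [ 0.0142 -0.1408  0.0105]
```

I sank about 20 mm lower than planned, though still clear of the cleat by about 13 mm. Raising straight up first, then going in.

Request:
{"op": "arm_command", "data": {
  "plan": [
    {"grip":1,"dx":0,"dy":-0.002,"dz":-0.008,"rx":0,"ry":0,"rz":0},
    {"grip":1,"dx":0,"dy":-0.004,"dz":-0.016,"rx":0,"ry":0,"rz":0},
    {"grip":1,"dx":0,"dy":-0.006,"dz":-0.022,"rx":0,"ry":0,"rz":0},
    {"grip":1,"dx":0,"dy":-0.003,"dz":-0.022,"rx":0,"ry":0,"rz":0},
    {"grip":1,"dx":0,"dy":0.002,"dz":-0.023,"rx":0,"ry":0,"rz":0},
    {"grip":1,"dx":0,"dy":0.007,"dz":-0.024,"rx":0,"ry":0,"rz":0},
    {"grip":1,"dx":0,"dy":0.01,"dz":-0.025,"rx":0,"ry":0,"rz":0},
    {"grip":1,"dx":0,"dy":0.012,"dz":-0.0255,"rx":0,"ry":0,"rz":0}
  ]
}}

```text
time: 12.35
position: [0.5742, 0.1329, 0.2188]
tool_rot: [0.021, -0.165, 0.978, -0.129]
wrist_force: [-0.3, 0.8, -3.5]
gripper_width: 0.0138
```

Run:
```python
from k import *
rep();print("A");target(-35,0,262,15);target(-38,0,250,15)
```

```text
t 12.35 tcp [0.5742 0.1329 0.2188] head 109.11775557917441 tilt 14.999578424416743 roll 0.03789081496016148 F [-0.2715  0.7538 -3.4879] M [0.3838 0.074  0.0009] w 0.013780965261660089
grasp in board frame -38.0948109920132 -0.39085437395160705 262.9650588506306 Fboard 0.8011702337717692 0.00916947959613082 J [ 0.2916  0.3298  1.5197 -0.2724  1.2916 -1.5373]
A
d mm [0.3546 3.2386 0.1315] rv [ 0.0004 -0.0476 -0.0311]
d mm [ 0.3444  3.4465 12.4991] rv [ 0.0004 -0.0476 -0.0311]
```

Request:
{"op": "arm_command", "data": {
  "plan": [
    {"grip":1,"dx":0,"dy":0.001,"dz":0,"rx":0,"ry":0,"rz":0},
    {"grip":1,"dx":0,"dy":0.002,"dz":0,"rx":0,"ry":0,"rz":0},
    {"grip":1,"dx":0,"dy":0.003,"dz":0.001,"rx":0,"ry":0,"rz":0},
    {"grip":1,"dx":0,"dy":0.0035,"dz":0.001,"rx":0,"ry":0,"rz":0},
    {"grip":1,"dx":0,"dy":0.004,"dz":0.001,"rx":0,"ry":0,"rz":0},
    {"grip":1,"dx":0,"dy":0.004,"dz":0.001,"rx":0,"ry":0,"rz":0},
    {"grip":1,"dx":0,"dy":0.004,"dz":0.001,"rx":0,"ry":0,"rz":0},
    {"grip":1,"dx":0,"dy":0.004,"dz":0.001,"rx":0,"ry":0,"rz":0}
  ]
}}

```text
time: 13.15
position: [0.5734, 0.1357, 0.2172]
tool_rot: [0.022, -0.164, 0.978, -0.129]
wrist_force: [-0.9, -0.5, -4.1]
gripper_width: 0.0135
```

Run:
```python
from k import *
rep()
```

```text
t 13.15 tcp [0.5734 0.1357 0.2172] head 109.07296361746972 tilt 15.005659622787652 roll -1.4448020590902965e-06 F [-0.8737 -0.5285 -4.0656] M [ 0.3384  0.1276 -0.0118] w 0.01350836640050289
grasp in board frame -35.11738733944194 -0.5750715099475754 261.32720727399504 Fboard -0.21267697265772845 0.9986965899174041 J [ 0.2968  0.3316  1.5213 -0.2727  1.2893 -1.5306]
```

Request:
{"op": "arm_command", "data": {
  "plan": [
    {"grip":1,"dx":0,"dy":0.0005,"dz":0,"rx":0,"ry":0,"rz":0},
    {"grip":1,"dx":0,"dy":0.001,"dz":0,"rx":0,"ry":0,"rz":0},
    {"grip":1,"dx":0,"dy":0.0015,"dz":0,"rx":0,"ry":0,"rz":0},
    {"grip":1,"dx":0,"dy":0.002,"dz":0.0005,"rx":0,"ry":0,"rz":0},
    {"grip":1,"dx":0,"dy":0.002,"dz":0.0005,"rx":0,"ry":0,"rz":0},
    {"grip":1,"dx":0,"dy":0.002,"dz":0.0005,"rx":0,"ry":0,"rz":0},
    {"grip":1,"dx":0,"dy":0.002,"dz":0.0005,"rx":0,"ry":0,"rz":0},
    {"grip":1,"dx":0,"dy":0.002,"dz":0.0005,"rx":0,"ry":0,"rz":0}
  ]
}}

```text
time: 13.95
position: [0.573, 0.1371, 0.2164]
tool_rot: [0.022, -0.164, 0.978, -0.129]
wrist_force: [1.5, -4.1, -1.6]
gripper_width: 0.0139
```

Run:
```python
from k import *
rep()
```

```text
t 13.95 tcp [0.573  0.1371 0.2164] head 109.07500660737074 tilt 15.047597748034987 roll -0.01194224633695226 F [ 1.452  -4.1235 -1.6057] M [-0.4954 -0.172   0.0272] w 0.013856347378703131
grasp in board frame -33.652363159126516 -0.6858261349708319 260.50716604765836 Fboard -4.3715826291248865 -0.01894800909672889 J [ 0.2997  0.3326  1.5221 -0.2736  1.2881 -1.5271]
```

Contact is felt at 4.4 N on the face (handle x = -33.7 mm), which puts the face within 0.4 mm of the camera estimate. Step 1 is met. I'll ease off 3 mm and lower the tip into the groove's mouth.

Run:
```python
from k import *
target(-36.9,0,260,15);target(-36.9,0,248,15)
```

```text
d mm [ 0.6762 -2.9675  1.333 ] rv [-0.0476 -0.0071 -0.0724]
d mm [ 0.6787  0.148  12.9215] rv [-0.0476 -0.0071 -0.0724]
```

Request:
{"op": "arm_command", "data": {
  "plan": [
    {"grip":1,"dx":0,"dy":-0.002,"dz":0,"rx":0,"ry":0,"rz":0},
    {"grip":1,"dx":0.0005,"dy":-0.0035,"dz":0.001,"rx":0,"ry":0,"rz":0},
    {"grip":1,"dx":0.0005,"dy":-0.003,"dz":0.003,"rx":0,"ry":0,"rz":0},
    {"grip":1,"dx":0.0005,"dy":-0.0025,"dz":0.005,"rx":0,"ry":0,"rz":0},
    {"grip":1,"dx":0.0005,"dy":-0.0019,"dz":0.007,"rx":0,"ry":0,"rz":0},
    {"grip":1,"dx":0.0005,"dy":-0.0014,"dz":0.009,"rx":0,"ry":0,"rz":0},
    {"grip":1,"dx":0.0005,"dy":-0.001,"dz":0.0105,"rx":0,"ry":0,"rz":0},
    {"grip":1,"dx":0.0005,"dy":-0.001,"dz":0.0105,"rx":0,"ry":0,"rz":0}
  ]
}}

```text
time: 14.75
position: [0.5733, 0.1338, 0.2059]
tool_rot: [0.021, -0.164, 0.978, -0.129]
wrist_force: [0.4, 0.4, -3.6]
gripper_width: 0.0138
```

Run:
```python
from k import *
rep()
target(-36.9,0,248,15)
```

```text
t 14.75 tcp [0.5733 0.1338 0.2059] head 109.08575588497106 tilt 15.004207410614145 roll 0.03453568035800663 F [ 0.4453  0.3998 -3.5542] M [ 0.3316  0.0915 -0.0159] w 0.013799075629803398
grasp in board frame -36.95495707647488 0.10387263970759904 250.05947648411808 Fboard 0.23160176821653933 -0.5517913524751668 J [ 0.2936  0.3405  1.5371 -0.2747  1.2652 -1.5269]
d mm [-0.1468  0.5897  1.9749] rv [-0.0042 -0.0524 -0.0621]
```

Request:
{"op": "arm_command", "data": {
  "plan": [
    {"grip":1,"dx":0,"dy":0.0001,"dz":0.0005,"rx":0,"ry":0,"rz":0},
    {"grip":1,"dx":0,"dy":0.0003,"dz":0.001,"rx":0,"ry":0,"rz":0},
    {"grip":1,"dx":0,"dy":0.0005,"dz":0.0015,"rx":0,"ry":0,"rz":0},
    {"grip":1,"dx":0,"dy":0.0006,"dz":0.002,"rx":0,"ry":0,"rz":0},
    {"grip":1,"dx":0,"dy":0.0006,"dz":0.002,"rx":0,"ry":0,"rz":0},
    {"grip":1,"dx":0,"dy":0.0006,"dz":0.002,"rx":0,"ry":0,"rz":0},
    {"grip":1,"dx":0,"dy":0.0006,"dz":0.002,"rx":0,"ry":0,"rz":0},
    {"grip":1,"dx":0,"dy":0.0006,"dz":0.002,"rx":0,"ry":0,"rz":0}
  ]
}}

```text
time: 15.55
position: [0.5736, 0.1337, 0.2043]
tool_rot: [0.022, -0.164, 0.978, -0.129]
wrist_force: [1.2, -2.4, -3.0]
gripper_width: 0.0141
```

Run:
```python
from k import *
rep()
target(-44.8,0,243.3,7.5);target(-52.7,0,238,0)
from plant import arm
c=arm.camera("scene");pickle.dump(c,open("s4.pkl","wb"));cv2.imwrite("pics/s4.png",cv2.resize(c["color"][130:270,310:470],None,fx=4,fy=4,interpolation=cv2.INTER_CUBIC))
```

```text
t 15.55 tcp [0.5736 0.1337 0.2043] head 109.07871582554776 tilt 15.027020432710309 roll -0.004056395533765115 F [ 1.1655 -2.3816 -3.0241] M [-0.1283 -0.1262  0.07  ] w 0.014070701702339417
grasp in board frame -37.083927967219296 -0.12022885783542943 248.4070806120587 Fboard -2.6321695462205765 -0.31971729993175146 J [ 0.2936  0.342   1.5393 -0.2755  1.261  -1.5256]
d mm [ 0.107  -0.1418  6.5393] rv [-7.527  -0.0097 -0.0697]
d mm [ 0.1051 -0.5351 12.5373] rv [-15.027   -0.0052  -0.0703]
```

View pics/s4.png

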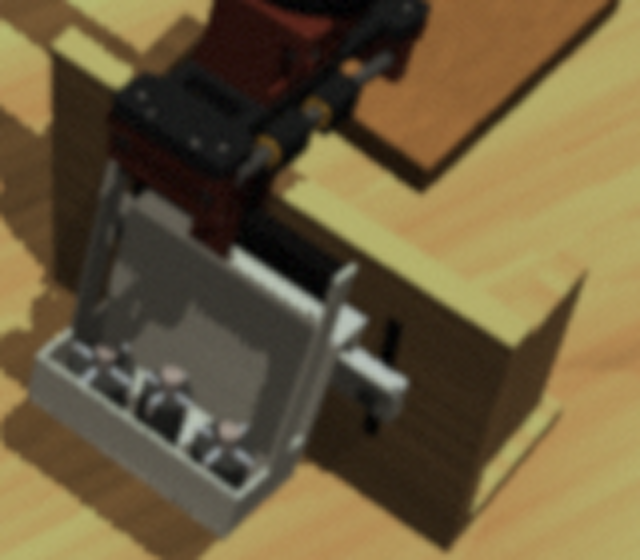

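The strip is lying lightly on the latch (2.6 N), as predicted for a 160 mm crest, and the crop shows the strip sitting over the cleat (350,330). Now I'll swing it upright, the first half first.

Request:
{"op": "arm_command", "data": {
  "plan": [
    {"grip":1,"dx":0,"dy":-0.0005,"dz":0.0005,"rx":-1,"ry":0,"rz":0},
    {"grip":1,"dx":0,"dy":-0.0006,"dz":0.0015,"rx":-2,"ry":0,"rz":0},
    {"grip":1,"dx":0,"dy":-0.0006,"dz":0.0025,"rx":-3.2,"ry":0,"rz":0},
    {"grip":1,"dx":0,"dy":-0.0006,"dz":0.0035,"rx":-4.5,"ry":0,"rz":0},
    {"grip":1,"dx":0,"dy":-0.0006,"dz":0.0045,"rx":-5.8,"ry":0,"rz":0},
    {"grip":1,"dx":0,"dy":-0.0006,"dz":0.006,"rx":-7,"ry":0,"rz":0},
    {"grip":1,"dx":0,"dy":-0.0006,"dz":0.006,"rx":-7.5,"ry":0,"rz":0},
    {"grip":1,"dx":0,"dy":-0.0006,"dz":0.006,"rx":-7.5,"ry":0,"rz":0}
  ]
}}

```text
time: 16.4
position: [0.5747, 0.1304, 0.1986]
tool_rot: [0.011, -0.165, 0.984, -0.065]
wrist_force: [1.6, -5.4, -2.9]
gripper_width: 0.0137
```

Run:
```python
from k import *
rep()
target(-52.7,0,238,0)
```

```text
t 16.4 tcp [0.5747 0.1304 0.1986] head 109.01360540881004 tilt 7.511590975351869 roll -0.010566235871475338 F [ 1.5644 -5.3531 -2.9164] M [-1.0506 -0.393   0.0527] w 0.01373752491662491
grasp in board frame -46.398752891685824 -0.0750168213324489 243.91571821313096 Fboard -5.570065302047691 0.2782300014963033 J [ 0.197   0.3351  1.5369 -0.1367  1.2544 -1.6641]
d mm [0.0697 0.5002 6.2965] rv [-7.5116  0.0017 -0.1355]
```

The 5.6 N push is more than the geometry predicts, so I'll check the caddy's pose in the grip before going on.

```bash
cat > chk.py <<'E'
from k import *
def chk():
    from plant import arm
    o,p,R=obs();m=R.as_matrix();M=np.stack([m[:,1],m[:,0],-m[:,2]],1);h=p-m[:,2]*.0457
    for n in("scene","top"):
        W=cloud(arm.camera(n)).reshape(-1,3);q=(W-h)@M;wb=np.stack([(W-C)@EX,(W-C)@EY,W[:,2]],1)
        inn=(abs(q[:,0])<.065)&(abs(q[:,1])<.09)&(q[:,2]>-.2)&(q[:,2]<.03)
        k=q[inn];kb=wb[inn]
        b=(k[:,2]>.004)&(k[:,2]<.02)&(abs(k[:,0])<.012)&(k[:,1]<-.02)
        if b.sum()>10: print(n,"bar z",np.median(k[b][:,2]),"x",np.percentile(k[b][:,0],[3,97]),"boardx",np.percentile(kb[b][:,0],[3,97]),"y",np.percentile(k[b][:,1],[1]))
        s=(k[:,0]>.02)&(k[:,0]<.06)&(abs(k[:,2]+.057)<.008)&(abs(k[:,1])<.072)
        if s.sum()>10: print(n,"strip z",np.median(k[s][:,2]),"x",np.percentile(k[s][:,0],[1,50,99]),"y",np.percentile(k[s][:,1],[1,99]),"board x max",np.percentile(kb[s][:,0],[97,99]),"board z",np.median(kb[s][:,2]))
        pl=k[(k[:,0]>.005)&(k[:,0]<.05)&(k[:,2]>-.12)&(k[:,2]<-.065)&(abs(k[:,1])<.055)]
        if len(pl)>100:
            c=np.linalg.lstsq(np.c_[pl[:,1:]+[0,.09],np.ones(len(pl))],pl[:,0],rcond=None)[0];print(n,"plate yaw,tilt deg",np.degrees(c[:2]),"x at z-90",c[2])
        u=k[k[:,2]<-.125]
        if len(u)>20: print(n,"tray xmin",np.percentile(u[:,0],[1,3]))
E
python3 -c "
from chk import *
chk()"
```

```text
scene bar z 0.010583302586200874 x [-0.0084  0.007 ] boardx [-0.0536 -0.0385] y [-0.0709]
scene strip z -0.05790047343502783 x [0.0219 0.0292 0.0576] y [-0.0712  0.0066] board x max [0.0025 0.0034] board z 0.1820435509361879
scene plate yaw,tilt deg [-0.1801  0.194 ] x at z-90 0.024120587362523788
scene tray xmin [-0.0402 -0.0395]
top strip z -0.05762951019322836 x [0.0226 0.0255 0.033 ] y [0.0094 0.0701] board x max [-0.0224 -0.0212] board z 0.18338432861705553
top tray xmin [-0.0396 -0.0394]
```

The caddy's tilt in the grip has barely changed (about 0.4°). The push comes from the strip's rear face meeting the latch nose, whose spring preload is 12 N, so it is expected. I'll continue the swing.

Request:
{"op": "arm_command", "data": {
  "plan": [
    {"grip":1,"dx":0,"dy":0,"dz":0.001,"rx":-1,"ry":0,"rz":0},
    {"grip":1,"dx":0,"dy":0,"dz":0.002,"rx":-2,"ry":0,"rz":0},
    {"grip":1,"dx":0,"dy":0.0002,"dz":0.003,"rx":-3.2,"ry":0,"rz":0},
    {"grip":1,"dx":0,"dy":0.0002,"dz":0.004,"rx":-4.5,"ry":0,"rz":0},
    {"grip":1,"dx":0,"dy":0.0002,"dz":0.005,"rx":-5.8,"ry":0,"rz":0},
    {"grip":1,"dx":0,"dy":0.0003,"dz":0.006,"rx":-7,"ry":0,"rz":0},
    {"grip":1,"dx":0,"dy":0.0003,"dz":0.0063,"rx":-7.5,"ry":0,"rz":0},
    {"grip":1,"dx":0,"dy":0.0003,"dz":0.0063,"rx":-7.5,"ry":0,"rz":0}
  ]
}}

```text
time: 17.3
position: [0.5757, 0.1282, 0.1927]
tool_rot: [0.001, -0.165, 0.986, -0.002]
wrist_force: [1.3, -10.0, -1.5]
gripper_width: 0.0138
```

```bash
python3 -c "
from chk import *
rep();chk();target(-52,0,225,0)"
```

```text
t 17.3 tcp [0.5757 0.1282 0.1927] head 109.02802216100461 tilt 0.21055640759834027 roll -0.04773652413326185 F [  1.3169 -10.0454  -1.5392] M [-2.198  -0.4328  0.0685] w 0.013755137206330127
grasp in board frame -54.68544206179264 -0.2823877211360279 238.37466389899194 Fboard -9.921531900237028 2.051251428980149 J [ 0.1044  0.3423  1.5323 -0.0036  1.2654 -1.7975]
scene bar z 0.010344957352453374 x [-0.0079  0.007 ] boardx [-0.0627 -0.0478] y [-0.0709]
scene strip z -0.05696329426792181 x [0.0225 0.0526 0.0581] y [-0.0712  0.0114] board x max [0.0029 0.0032] board z 0.1812817734544656
scene plate yaw,tilt deg [-0.1244  0.4443] x at z-90 0.02354187471107518
scene tray xmin [-0.0406 -0.04  ]
top strip z -0.057808530055150395 x [0.0224 0.0377 0.0548] y [-0.0168  0.0702] board x max [-0.0002 -0.    ] board z 0.18040339380605042
top tray xmin [-0.0406 -0.0401]
d mm [ 0.3478  2.783  13.4365] rv [-0.234   0.0495 -0.1002]
```

Forces are modest (10 N horizontal) and the lean is 0.2°. Now pressing down in small steps while pushing slightly in.

Request:
{"op": "arm_command", "data": {
  "plan": [
    {"grip":1,"dx":0.0003,"dy":0.0005,"dz":0,"rx":0,"ry":0,"rz":0},
    {"grip":1,"dx":0.0003,"dy":0.001,"dz":0.001,"rx":0,"ry":0,"rz":0},
    {"grip":1,"dx":0.0003,"dy":0.0012,"dz":0.002,"rx":0,"ry":0,"rz":0},
    {"grip":1,"dx":0.0003,"dy":0.0012,"dz":0.003,"rx":0,"ry":0,"rz":0},
    {"grip":1,"dx":0.0003,"dy":0.0012,"dz":0.004,"rx":0,"ry":0,"rz":0},
    {"grip":1,"dx":0.0003,"dy":0.0012,"dz":0.005,"rx":0,"ry":0,"rz":0},
    {"grip":1,"dx":0.0003,"dy":0.0012,"dz":0.006,"rx":0,"ry":0,"rz":0},
    {"grip":1,"dx":0.0003,"dy":0.0012,"dz":0.006,"rx":0,"ry":0,"rz":0}
  ]
}}

```text
time: 18.2
position: [0.5763, 0.129, 0.1873]
tool_rot: [0.002, -0.166, 0.986, -0.002]
wrist_force: [3.2, -12.0, -0.8]
gripper_width: 0.0141
```

```bash
python3 -c "
from chk import *
rep()"
```

```text
t 18.2 tcp [0.5763 0.129  0.1873] head 109.06305991769204 tilt 0.31787925680169915 roll -0.1727859092774393 F [  3.2228 -11.9767  -0.7637] M [-2.4846 -0.7692  0.0413] w 0.014118801502746001
grasp in board frame -53.968395661463155 -0.9411984502083957 233.02088731678032 Fboard -12.371201728942085 0.8843928679550155 J [ 0.1067  0.3466  1.5397 -0.005   1.2511 -1.7953]
```

Request:
{"op": "arm_command", "data": {
  "plan": [
    {"grip":1,"dx":0,"dy":0.0005,"dz":0.0005,"rx":0,"ry":0,"rz":0},
    {"grip":1,"dx":0,"dy":0.0008,"dz":0.001,"rx":0,"ry":0,"rz":0},
    {"grip":1,"dx":0,"dy":0.0008,"dz":0.0018,"rx":0,"ry":0,"rz":0},
    {"grip":1,"dx":0,"dy":0.0008,"dz":0.0025,"rx":0,"ry":0,"rz":0},
    {"grip":1,"dx":0,"dy":0.0008,"dz":0.0032,"rx":0,"ry":0,"rz":0},
    {"grip":1,"dx":0,"dy":0.0008,"dz":0.004,"rx":0,"ry":0,"rz":0},
    {"grip":1,"dx":0,"dy":0.0008,"dz":0.0045,"rx":0,"ry":0,"rz":0},
    {"grip":1,"dx":0,"dy":0.0008,"dz":0.0045,"rx":0,"ry":0,"rz":0}
  ]
}}

```text
time: 19.0
position: [0.5762, 0.13, 0.1831]
tool_rot: [0.002, -0.166, 0.986, -0.002]
wrist_force: [2.7, -10.9, 0.8]
gripper_width: 0.0143
```

```bash
python3 -c "
from chk import *
rep();chk()"
```

```text
t 19.0 tcp [0.5762 0.13   0.1831] head 109.05644024843446 tilt 0.3063452255655205 roll -0.20509619099746704 F [  2.7195 -10.9169   0.791 ] M [-2.4284 -0.7464  0.0115] w 0.0143228160676588
grasp in board frame -53.08856673729462 -1.1728702270716491 228.77046299882568 Fboard -11.204876820220225 1.0121866833743818 J [ 0.108   0.3504  1.5451 -0.0047  1.2414 -1.7939]
scene bar z 0.01034357474356475 x [-0.0081  0.0064] boardx [-0.0613 -0.0467] y [-0.0708]
scene strip z -0.05699517733726872 x [0.0217 0.0496 0.0567] y [-0.0711  0.009 ] board x max [0.0028 0.0033] board z 0.17176306251784274
scene plate yaw,tilt deg [-0.1726  0.251 ] x at z-90 0.023561021088120818
scene tray xmin [-0.0406 -0.0399]
top strip z -0.057832141806125656 x [0.0226 0.0372 0.0533] y [-0.0012  0.0702] board x max [-0.0002 -0.0001] board z 0.170610374209633
top tray xmin [-0.0404 -0.0401]
```

Request:
{"op": "arm_command", "data": {
  "plan": [
    {"grip":1,"dx":0,"dy":0.0004,"dz":0.0005,"rx":0,"ry":0,"rz":0},
    {"grip":1,"dx":0,"dy":0.0006,"dz":0.001,"rx":0,"ry":0,"rz":0},
    {"grip":1,"dx":0,"dy":0.0006,"dz":0.0015,"rx":0,"ry":0,"rz":0},
    {"grip":1,"dx":0,"dy":0.0006,"dz":0.002,"rx":0,"ry":0,"rz":0},
    {"grip":1,"dx":0,"dy":0.0006,"dz":0.0025,"rx":0,"ry":0,"rz":0},
    {"grip":1,"dx":0,"dy":0.0006,"dz":0.003,"rx":0,"ry":0,"rz":0},
    {"grip":1,"dx":0,"dy":0.0006,"dz":0.003,"rx":0,"ry":0,"rz":0},
    {"grip":1,"dx":0,"dy":0.0006,"dz":0.003,"rx":0,"ry":0,"rz":0}
  ]
}}

```text
time: 19.9
position: [0.5739, 0.1335, 0.1792]
tool_rot: [0.001, -0.166, 0.986, -0.0]
wrist_force: [2.0, -5.7, 0.2]
gripper_width: 0.0139
```

```bash
python3 -c "
from chk import *
rep()"
```

```text
t 19.9 tcp [0.5739 0.1335 0.1792] head 109.0867098854847 tilt 0.05236547009555978 roll -0.07011499933359283 F [ 1.9882 -5.6844  0.2136] M [-1.2279 -0.4747  0.0008] w 0.013913723544231885
grasp in board frame -49.23147010715851 -0.27487149157679086 224.92070347139787 Fboard -6.0220108001339865 -0.013455351828569384 J [ 0.1117  0.3536  1.5504 -0.0007  1.2362 -1.792 ]
```

The horizontal load dropped and the caddy moved about 4 mm toward the board, with the handle at the predicted home height of 225 mm. The latch has probably snapped. I'll ease the push and press down lightly to confirm it has seated.

Request:
{"op": "arm_command", "data": {
  "plan": [
    {"grip":1,"dx":0,"dy":-0.0005,"dz":0,"rx":0,"ry":0,"rz":0},
    {"grip":1,"dx":0,"dy":-0.001,"dz":0.0003,"rx":0,"ry":0,"rz":0},
    {"grip":1,"dx":0,"dy":-0.001,"dz":0.0008,"rx":0,"ry":0,"rz":0},
    {"grip":1,"dx":0,"dy":-0.001,"dz":0.0012,"rx":0,"ry":0,"rz":0},
    {"grip":1,"dx":0,"dy":-0.001,"dz":0.0015,"rx":0,"ry":0,"rz":0},
    {"grip":1,"dx":0,"dy":-0.001,"dz":0.0015,"rx":0,"ry":0,"rz":0},
    {"grip":1,"dx":0,"dy":-0.001,"dz":0.0015,"rx":0,"ry":0,"rz":0},
    {"grip":1,"dx":0,"dy":-0.001,"dz":0.0015,"rx":0,"ry":0,"rz":0}
  ]
}}

```text
time: 20.7
position: [0.5744, 0.1329, 0.1789]
tool_rot: [0.001, -0.166, 0.986, -0.0]
wrist_force: [0.4, -3.5, 10.1]
gripper_width: 0.014
```

```bash
python3 -c "
from chk import *
rep();chk()
from plant import arm
c=arm.camera('top');cv2.imwrite('pics/t5.png',cv2.resize(c['color'][170:320,200:310],None,fx=4,fy=4,interpolation=cv2.INTER_CUBIC))
c=arm.camera('scene');cv2.imwrite('pics/s5.png',cv2.resize(c['color'][130:270,310:470],None,fx=4,fy=4,interpolation=cv2.INTER_CUBIC))
"
```

```text
t 20.7 tcp [0.5744 0.1329 0.1789] head 109.08696270172467 tilt 0.03695647242893804 roll -0.12056103020112122 F [ 0.4124 -3.4849 10.0896] M [-1.0362 -0.0129  0.056 ] w 0.014016874230549387
grasp in board frame -49.93365537424295 -0.4424692127363381 224.60570212302855 Fboard -3.4273297451676075 0.7535647877062037 J [ 0.1103  0.3538  1.5509 -0.0002  1.2347 -1.7935]
scene bar z 0.009990732407789428 x [-0.0078  0.0064] boardx [-0.0578 -0.0436] y [-0.0707]
scene strip z -0.05644349612547984 x [0.0221 0.0468 0.0535] y [-0.0709  0.0052] board x max [0.0028 0.0035] board z 0.1682341578083534
scene plate yaw,tilt deg [-0.3266  0.1358] x at z-90 0.023966401396599703
scene tray xmin [-0.0399 -0.0393]
top strip z -0.057560693287288106 x [0.0228 0.036  0.0499] y [0.0149 0.0703] board x max [-0.0008 -0.    ] board z 0.16691923497236436
top tray xmin [-0.0396 -0.0392]
```

View pics/t5.png

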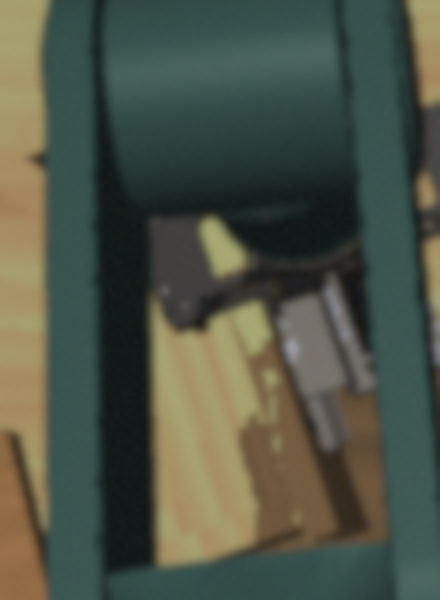

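View pics/s5.png

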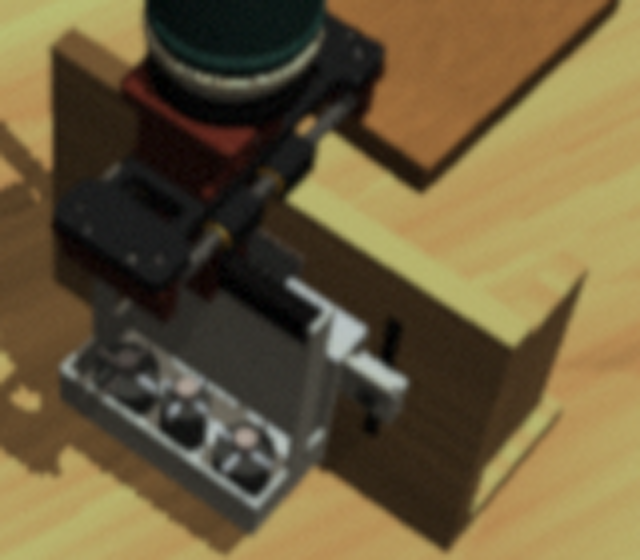

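Pressing 1.5 mm further moved it only 0.3 mm and raised the vertical force to 10 N, so it stands on the groove floor. The scene crop shows the latch plate in place above the strip at about (290,255). A gentle upward tug should meet the latch within about 1.5 mm.

Request:
{"op": "arm_command", "data": {
  "plan": [
    {"grip":1,"dx":0,"dy":-0.0005,"dz":-0.0005,"rx":0,"ry":0,"rz":0},
    {"grip":1,"dx":0,"dy":-0.0005,"dz":-0.001,"rx":0,"ry":0,"rz":0},
    {"grip":1,"dx":0,"dy":-0.0005,"dz":-0.0015,"rx":0,"ry":0,"rz":0},
    {"grip":1,"dx":0,"dy":-0.0005,"dz":-0.002,"rx":0,"ry":0,"rz":0},
    {"grip":1,"dx":0,"dy":-0.0005,"dz":-0.003,"rx":0,"ry":0,"rz":0},
    {"grip":1,"dx":0,"dy":-0.0005,"dz":-0.004,"rx":0,"ry":0,"rz":0},
    {"grip":1,"dx":0,"dy":-0.0005,"dz":-0.0045,"rx":0,"ry":0,"rz":0},
    {"grip":1,"dx":0,"dy":-0.0005,"dz":-0.0045,"rx":0,"ry":0,"rz":0}
  ]
}}

```text
time: 21.7
position: [0.5723, 0.1323, 0.1807]
tool_rot: [-0.001, -0.166, 0.986, 0.0]
wrist_force: [0.1, -3.0, -7.3]
gripper_width: 0.0138
```

```bash
python3 -c "
from chk import *
rep()"
```

```text
t 21.7 tcp [0.5723 0.1323 0.1807] head 109.08047054515582 tilt -0.04406856846460517 roll 0.1650873519272186 F [ 0.1085 -3.0081 -7.3469] M [-0.5992 -0.184   0.0325] w 0.013832372612048765
grasp in board frame -49.8590074679716 1.425865534189382 226.43044755981168 Fboard -2.8772262596367084 0.8842565894201602 J [ 0.1096  0.3521  1.5487  0.0001  1.2438 -1.7943]
```

The caddy rose only 1.8 mm and the pull went past its weight (7.3 N), so the latch holds it. I'll set it back down, then open the jaws only partly to about 26 mm, because the finger backs would hit the board at full opening.

Request:
{"op": "arm_command", "data": {
  "plan": [
    {"grip":1,"dx":0,"dy":0,"dz":0.001,"rx":0,"ry":0,"rz":0},
    {"grip":1,"dx":0,"dy":-0.0003,"dz":0.002,"rx":0,"ry":0,"rz":0},
    {"grip":1,"dx":0,"dy":-0.0005,"dz":0.003,"rx":0,"ry":0,"rz":0},
    {"grip":1,"dx":0,"dy":-0.0005,"dz":0.004,"rx":0,"ry":0,"rz":0},
    {"grip":1,"dx":0,"dy":-0.0005,"dz":0.0045,"rx":0,"ry":0,"rz":0},
    {"grip":1,"dx":0,"dy":-0.0005,"dz":0.0045,"rx":0,"ry":0,"rz":0},
    {"grip":1,"dx":0,"dy":-0.0005,"dz":0.0038,"rx":0,"ry":0,"rz":0},
    {"grip":1,"dx":0,"dy":-0.0005,"dz":0.0034,"rx":0,"ry":0,"rz":0}
  ]
}}

```text
time: 22.5
position: [0.574, 0.132, 0.1788]
tool_rot: [0.0, -0.166, 0.986, 0.0]
wrist_force: [-2.1, -1.3, 1.1]
gripper_width: 0.014
```

```bash
python3 -c "
from chk import *
rep()"
```

```text
t 22.5 tcp [0.574  0.132  0.1788] head 109.075177222542 tilt -0.001029108678981694 roll -0.040752077074986 F [-2.0573 -1.3369  1.0563] M [-0.2152  0.1764  0.074 ] w 0.014018064017669973
grasp in board frame -50.68292455027756 0.07591590854424263 224.52645527898878 Fboard -0.5880705163849174 2.3820209988359826 J [ 0.1087  0.354   1.5508  0.0002  1.2361 -1.7951]
```

Down at 224.5 mm, level, with the load close to zero. Opening partly.

Request:
{"op": "arm_command", "data": {
  "plan": [
    {"grip":0.6,"dx":0,"dy":0,"dz":0,"rx":0,"ry":0,"rz":0},
    {"grip":0.5,"dx":0,"dy":0,"dz":0,"rx":0,"ry":0,"rz":0},
    {"grip":0.4,"dx":0,"dy":0,"dz":0,"rx":0,"ry":0,"rz":0},
    {"grip":0.4,"dx":0,"dy":0,"dz":0,"rx":0,"ry":0,"rz":0},
    {"grip":0.4,"dx":0,"dy":0,"dz":0,"rx":0,"ry":0,"rz":0},
    {"grip":0.4,"dx":0,"dy":0,"dz":0,"rx":0,"ry":0,"rz":0},
    {"grip":0.4,"dx":0,"dy":0,"dz":0,"rx":0,"ry":0,"rz":0},
    {"grip":0.4,"dx":0,"dy":0,"dz":0,"rx":0,"ry":0,"rz":0}
  ]
}}

```text
time: 23.3
position: [0.5739, 0.1319, 0.1783]
tool_rot: [-0.0, -0.166, 0.986, -0.0]
wrist_force: [0.3, 0.6, 0.4]
gripper_width: 0.0263
```

```bash
python3 -c "
from chk import *
rep();chk()"
```

```text
t 23.3 tcp [0.5739 0.1319 0.1783] head 109.07583418674452 tilt 0.003548310276270085 roll 0.0026614865647933967 F [0.2776 0.6121 0.3774] M [ 0.0837 -0.0274 -0.0082] w 0.026349033300473963
grasp in board frame -50.76816514836631 0.24785613478224555 224.04536190721524 Fboard 0.4871686104387577 -0.4630526291571445 J [ 0.1086  0.3546  1.5512 -0.0001  1.2359 -1.7951]
scene bar z 0.010541344273880395 x [-0.0091  0.0064] boardx [-0.06   -0.0445] y [-0.0709]
scene strip z -0.05610903980317633 x [0.0224 0.0466 0.0546] y [-0.0711  0.0026] board x max [0.0032 0.0038] board z 0.1679315133613808
scene plate yaw,tilt deg [-0.0109 -0.4042] x at z-90 0.023903739943140753
scene tray xmin [-0.0393 -0.0388]
top strip z -0.056912505240813836 x [0.0225 0.036  0.0506] y [0.0156 0.07  ] board x max [-0.0005 -0.0001] board z 0.16713194875720114
top tray xmin [-0.0389 -0.0382]
```

Request:
{"op": "arm_command", "data": {
  "plan": [
    {"grip":0.4,"dx":0,"dy":-0.001,"dz":-0.002,"rx":0,"ry":0,"rz":0},
    {"grip":0.4,"dx":0,"dy":-0.001,"dz":-0.008,"rx":0,"ry":0,"rz":0},
    {"grip":0.4,"dx":0,"dy":-0.001,"dz":-0.016,"rx":0,"ry":0,"rz":0},
    {"grip":0.4,"dx":0,"dy":-0.001,"dz":-0.03,"rx":0,"ry":0,"rz":0},
    {"grip":0.4,"dx":0,"dy":-0.001,"dz":-0.05,"rx":0,"ry":0,"rz":0},
    {"grip":0.4,"dx":0,"dy":-0.001,"dz":-0.08,"rx":0,"ry":0,"rz":0},
    {"grip":0.4,"dx":0,"dy":-0.001,"dz":-0.11,"rx":0,"ry":0,"rz":0},
    {"grip":0.4,"dx":0,"dy":-0.001,"dz":-0.14,"rx":0,"ry":0,"rz":0}
  ]
}}

```text
time: 24.2
position: [0.5741, 0.1309, 0.3204]
tool_rot: [0.0, -0.166, 0.986, -0.0]
wrist_force: [0.4, 0.1, 0.5]
gripper_width: 0.0265
```

Request:
{"op": "arm_command", "data": {
  "plan": [
    {"grip":0.4,"dx":0,"dy":-0.02,"dz":-0.01,"rx":0,"ry":0,"rz":0},
    {"grip":0.4,"dx":0,"dy":-0.06,"dz":-0.01,"rx":0,"ry":0,"rz":0},
    {"grip":0.4,"dx":0,"dy":-0.1,"dz":-0.01,"rx":0,"ry":0,"rz":0},
    {"grip":0.4,"dx":0,"dy":-0.14,"dz":-0.01,"rx":0,"ry":0,"rz":0},
    {"grip":0.4,"dx":0,"dy":-0.18,"dz":-0.01,"rx":0,"ry":0,"rz":0},
    {"grip":0.4,"dx":0,"dy":-0.22,"dz":-0.01,"rx":0,"ry":0,"rz":0},
    {"grip":0.4,"dx":0,"dy":-0.26,"dz":-0.01,"rx":0,"ry":0,"rz":0},
    {"grip":0.4,"dx":0,"dy":-0.29,"dz":-0.01,"rx":0,"ry":0,"rz":0}
  ]
}}

```text
time: 25.0
position: [0.6695, -0.1457, 0.3291]
tool_rot: [0.0, -0.165, 0.986, -0.0]
wrist_force: [0.7, 0.7, 0.1]
gripper_width: 0.0262
```

Run:
```python
from k import *
from plant import arm
rep()
for n in("scene","top"):
    c=arm.camera(n)
    reg={'scene':(300,460,130,270),'top':(205,325,170,320)}[n]
    cv2.imwrite(f"pics/f_{n}.png",cv2.resize(c["color"][reg[2]:reg[3],reg[0]:reg[1]],None,fx=4,fy=4,interpolation=cv2.INTER_CUBIC))
    cv2.imwrite(f"pics/full_{n}.png",c["color"])
    W=cloud(c)[reg[2]:reg[3],reg[0]:reg[1]].reshape(-1,3);b=np.stack([(W-C)@EX,(W-C)@EY,W[:,2]],1)
    bar=b[(b[:,2]>.226)&(b[:,0]<-.035)&(b[:,0]>-.075)]
    print(n,"bar",len(bar),np.median(bar[:,2]),np.percentile(bar[:,0],[2,98]),np.percentile(bar[:,1],[1,99]),"slopes",np.polyfit(bar[:,1],bar[:,0],1)[0])
    s=b[(b[:,2]>.16)&(b[:,2]<.174)&(b[:,0]>-.022)&(b[:,0]<-.002)&(abs(b[:,1])<.068)]
    print("strip top z",np.median(s[:,2]),len(s))
    l=b[(abs(b[:,1])<.018)&(b[:,2]>.169)&(b[:,2]<.192)&(b[:,0]<-.001)&(b[:,0]>-.012)]
    print("latch pts x",len(l),np.percentile(l[:,0],[2,10,50]) if len(l) else 0)
    pl=b[(b[:,0]<-.015)&(b[:,0]>-.045)&(b[:,2]>.10)&(b[:,2]<.155)&(abs(b[:,1])<.05)]
    if len(pl)>100: print("plate tilt",np.degrees(np.linalg.lstsq(np.c_[pl[:,1:],np.ones(len(pl))],pl[:,0],rcond=None)[0][:2]))
```

```text
t 25.0 tcp [ 0.6695 -0.1457  0.3291] head 109.00844979436725 tilt 0.06109217663218428 roll -0.028309105959445493 F [0.7489 0.7146 0.0516] M [0.054  0.0392 0.0588] w 0.02617441751656165
grasp in board frame -344.3207490845077 0.9814925186756168 374.79592740302496 Fboard 0.4294412366984155 -0.9418516575134191 J [-0.3147  0.4067  1.1039 -0.0006  1.63   -2.2173]
scene bar 522 0.23431001174332033 [-0.0601 -0.0447] [-0.0706  0.069 ] slopes -0.001720089672838476
strip top z 0.1685151457202231 156
latch pts x 68 [-0.0073 -0.0054 -0.0032]
plate tilt [-0.1019 -0.316 ]
top bar 411 0.23459168597811597 [-0.0593 -0.0456] [-0.0681  0.07  ] slopes -0.002657681550362805
strip top z 0.16699314586633052 476
latch pts x 45 [-0.0105 -0.0061 -0.0036]
```

View pics/f_scene.png

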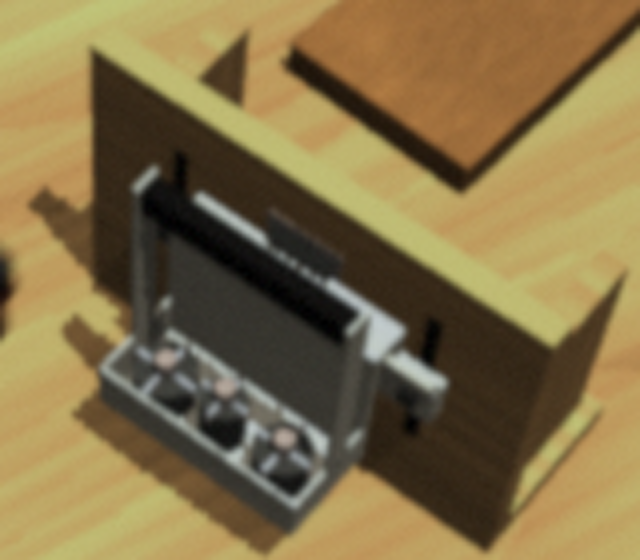

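View pics/f_top.png

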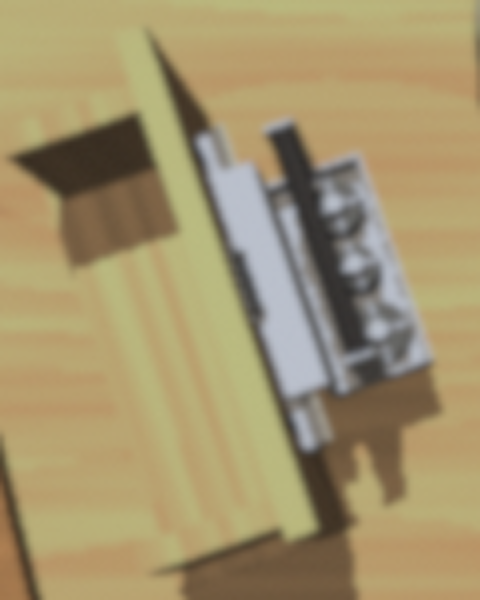

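View pics/full_scene.png

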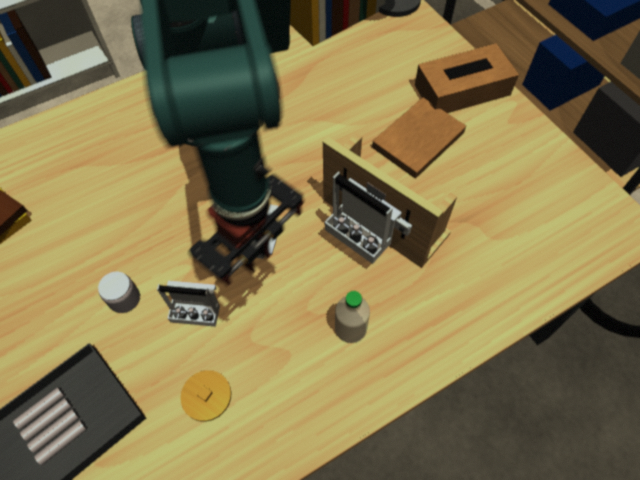

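The pictures show the caddy hanging upright and centred on the cleat. The dark latch overlaps the strip (scene crop (305,240), top crop (245,285)). The gripper is clear and the bystanders are where they were. Handing in.

```bash
python3 -c "
from plant import arm
print(arm.job_done())"
```

```text
the job is handed in; nothing more can be done
None
```

The caddy is hanging upright on the cleat with the latch out over its strip. I let go, backed away and handed the job in at about 25 s. No verdict was reported.

**What I did:** I picked the largest of the three look-alikes and lifted it by the bar. I leaned it 15° and touched the strip to the board with about 4 N. I then lowered it onto the latch, swung it upright and pressed it down until it snapped home. The highest wrist force I read was about 12 N.

**Last checks:**
- **Seating:** the strip's top is at 167–168.5 mm, about 8 mm above the crest, which I measured at about 160 mm by camera. Pressing 1.5 mm further met a hard stop, with 10 N on the wrist.
- **Latch:** a gentle upward tug stopped after about 1.8 mm, and the pull went above the caddy's weight. Both camera views show the latch about 6 mm off the face, over the strip.
- **Position:** it is square to the board and upright within about 0.5°, and centred within about 1 mm. From the handle's position, the strip's rear edge is about 1.5–2 mm off the face.
- **Other things:** none look moved in the last picture; I judged this by eye and did not measure it.

**What failed or disagreed:**
- **First grasp:** it slipped off the bar without moving the caddy. The real fingertips end about 28 mm short of the reported tool point, contrary to the description, so I corrected for that.
- **Approach:** one move went about 20 mm lower than I meant, but touched nothing.
- **Depth readings:** heights from the cameras read about 1 mm low throughout.

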